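Weigh the turning blanks and crank them into the dryer

TASK

Crank the drying tray all the way out to its stop, then weigh the wooden blanks that are there one at a time from the smallest to the largest: hang each by its wire hanger on the hook of the spring scale, let go, wait until it has stopped bobbing and has hung still for a second or more, then lift it off and stand it upright in the tray. When all are in the tray, crank it all the way home under the hood; never drag the scale's hook down to its stop, and leave the glue, file and plane alone.

Things in the scene. Friction and masses are not known exactly. Their poses are not given: they have to be found in the camera images.
- dryer: Drying rack, fixed: plywood base 220 x 580 mm, a tray on rails, a clear drying hood. Origin on the bench under the middle of the open loading place; its y axis points along the rails to the hood (y = 157 to 365 mm, roof 203 mm above the bench: no way in from above). The crank post stands at the other end, at y = -165 mm.
- tray (a joint): Travel of the tray in m: 0 = fully home under the hood (stop), 0.25 = fully out at the loading place (stop). Only the crank moves it.
- tray_floor (a point): Centre of the upper face of the tray's floor (21 mm above the bench), axes as the dryer's. Open wooden tray 190 x 190 mm outside, 4 mm walls that stand 18 mm above this floor.
- crank (a joint): Angle of the hand crank in rad, two full turns: 0 = tray home (stop), 12.57 = tray fully out (stop); grows anticlockwise seen from above; 0.0199 m of tray per rad. Stiff by about 1.5 to 2.5 N at the knob; stays where it is left.
- crank_axis (a point): On the crank's upright axis, 128 mm above the bench. The crank arm is level, its knob stands 40 mm from this axis.
- crank_knob (a point): Middle of the height to grip on the crank's upright wooden knob: 20 mm diameter, from 137 to 182 mm above the bench, this point at 162 mm. The knob spins freely on the arm, so the gripper need not turn with it.
- scale: Sprung hook scale, fixed to the bench: steel base 130 x 100 mm, grey column 245 mm tall, 36 mm deep and 50 mm wide, origin on the bench under the column. The steel hook points along its -x axis.
- hook (a joint): How far the hook has sunk, in m: 0 empty, stop at 0.10. Spring 45 N/m (a 100 g load sinks it 22 mm), lightly damped: it bobs for about 2 s after loading.
- hook_seat (a point): Top of the 6 mm hook wire at its lowest place, where a hanger's wire comes to rest: 85 mm ahead of the column's axis and 223 mm above the bench when empty; it sinks with the hook. From here the wire rises to its free tip, 22 mm further out along the scale's -x and 13 mm higher, and back to the column, 8 mm higher.
- blank_1: Round wooden blank 1 of 4 by size, may be absent: 44 mm diameter, 34 mm high, 60 g +-15 %. Origin: centre of its underside, z up. 5 mm wire hanger in its y-z plane: legs at y = +-18 mm rise 32 mm above the wood, then slope to a peak at z = 78 mm; the hook passes through it along x. Above the peak an upright grip dowel, 18 mm diameter, z = 78 to 120 mm.
- blank_2: Round wooden blank 2 of 4 by size, may be absent: 50 mm diameter, 42 mm high, 83 g +-15 %. Origin: centre of its underside, z up. 5 mm wire hanger in its y-z plane: legs at y = +-18 mm rise 32 mm above the wood, then slope to a peak at z = 86 mm; the hook passes through it along x. Above the peak an upright grip dowel, 18 mm diameter, z = 86 to 128 mm.
- blank_3: Round wooden blank 3 of 4 by size, may be absent: 56 mm diameter, 50 mm high, 111 g +-15 %. Origin: centre of its underside, z up. 5 mm wire hanger in its y-z plane: legs at y = +-18 mm rise 32 mm above the wood, then slope to a peak at z = 94 mm; the hook passes through it along x. Above the peak an upright grip dowel, 18 mm diameter, z = 94 to 136 mm.
- blank_4: Round wooden blank 4 of 4 by size, may be absent: 62 mm diameter, 58 mm high, 148 g +-15 %. Origin: centre of its underside, z up. 5 mm wire hanger in its y-z plane: legs at y = +-18 mm rise 32 mm above the wood, then slope to a peak at z = 102 mm; the hook passes through it along x. Above the peak an upright grip dowel, 18 mm diameter, z = 102 to 144 mm.
- glue: Glue bottle, 60 mm diameter, 150 mm tall; not part of the job.
- file: Flat file with a wooden handle, 240 x 24 mm, lying on the bench; not part of the job.
- plane: Small block plane, 170 x 50 mm, lying on the bench; not part of the job.
Mind the look-alikes: they are no part of the job. Leave any pink or purple look-alike of the blank_1 alone.

How it is judged:
By the outcome, as a careful person would: the job done as asked, in the order asked, and still so for the second after the job is handed in, with the robot touching nothing.
Of blank_1, blank_2, blank_3, blank_4 only 2 to 3 are there at a start; the rules pass over those that are not, and their reading is None.
At some moment in a run one of blank_1, blank_2, blank_3, blank_4 may be knocked a few centimetres aside while the robot is not near it.
Once in a run the grip may slacken for a moment while it holds something.
It also fails if it takes over 210 s, if anything falls off the work surface, if the arm or the gripper's body presses on something with over 40 N, if the wrist force passes 120 N, or if a joint passes its speed limit or range.

ROBOT

A 7-joint arm with a two-finger parallel gripper is mounted at the origin on the work surface. World frame = base frame: x ahead of the robot, y to its left, z up, the work surface at z = 0. Lengths are in mm, angles in rad, forces in N, time in s.
With the tool pointing down it reaches from about 400 to 875 mm from the base axis. Payload 4.4 kg.
Tool frame: the origin (TCP) lies midway between the tips of the shut fingers; the grasp point (between the pads) lies 19 mm behind it (ctrl.pinch_z is the distance from the TCP to the grasp point, in mm); z points along the fingers, y is the line along which they close (so a half turn about z gives the same grasp; the last joint's range is limited). The gripper opens to 85 mm and grips with 20 to 120 N. Pads are 22 mm wide; open, the fingers measure 114 mm over their backs; the gripper's body (76 mm by 85 mm) begins 54 mm behind the grasp point. The pads swing forward as they close: fully open they stand 13 mm farther back than shut.
Start: joints at [-1.361, 0.628, 0.038, 1.517, -0.027, 0.996, -0.02], TCP at [176.981, 625.456, 231.313] pointing down, gripper open.
Joint ranges: [-3.06, 3.06], [-0.37, 2.12], [-1.25, 1.32], [0.18, 2.47], [-1.1, 4.24], [0.23, 1.98], [-2.94, 2.94]. Speed limits (rad/s): [2.57, 2.57, 3.14, 3.14, 3.14, 3.14, 3.14].

INTERFACE

Orientations are given as [roll, pitch, yaw] about the fixed x, y, z axes, in that order (R = Rz(yaw) Ry(pitch) Rx(roll)).
In Python, from cell import read_state, cams, order, ctrl gives the robot as it stands.
- The arm moves only by the tool move_arm, never from a script. Its argument "targets" is text: rows parted by semicolons, each of 7 numbers parted by spaces: the gripper's target within -1 to 1 (fully open at 1, half-way at 0, shut at -1), then the shift along the tool's x, y, z in cm, then the turn, a rotation vector about the tool's x, y, z in degrees. A call has 1 to 5 rows; each row shifts and turns the commanded pose from where the row before left it, along the tool's axes as they then stand; what a row does not reach is not made up. A row lasts 1/12 s, in which the tool goes at most 41.7 mm and 7.16 degrees, less where a joint would pass 70% of its speed; a pose out of reach is approached as far as the arm can. A call with a gripper value outside its range is refused whole. The fingers move at their own pace and stop on an object; the grip force is fixed at half the most. Time passes only in rows, so rows that do not move let the fingers close. It gives the time, the measured TCP pose, the force, the opening and the grip force at its end, in the units of the state.
- read_state(): the state, without advancing time (a new reading comes with each control period).
- cams.get_image(name): name is "scene" or "top"; returns a dict with "color" (480x640x3 uint8, red, green, blue), "fovy" (degrees; the focal length in pixels is half the picture's height over the tangent of half this angle, whatever the lens; pixels are square), "cx", "cy" (the principal point, pixels), "rvec" (rotation vector, rad) and "tvec" (3), from world to camera coordinates, as OpenCV has them. Camera axes: x right, y down, z forward; pixel columns grow to the right and rows downward; lengths in mm; the calibration is good to about 2 mm. A picture is of the moment at which its call begins. There is no depth.
- order.finish_job(): hands the job in; it is judged then, once.
The state is a dict: "clock": time; "qpos": joint angles; "qd": joint speeds; "tau": joint torques, N m; "eef_pos": TCP position; "tool_rot": TCP orientation; "force": force on the tool from outside, world axes, zero at the start; "torque": the same for the moment, N m; "width": finger opening in mm; "gripper_force": force on a finger pad.
Only numpy, scipy, OpenCV 4.12 (cv2) and the standard library are available. Lean on these libraries where they do the work, as an engineer would, in place of code of your own. Each camera call takes 0.05 s, during which the arm holds its last target. There are 200 camera calls.

## Working session

There is one attempt and no reset: what is moved stays moved. The work goes in short steps, Python scripts to look and compute and a tool call to move; the robot and the scene stay as the last step left them, time stands still between calls to the robot, and variables do not carry over. Pictures are saved under pics/ and viewed, at most 14 in all, crops included, and the job is handed in when it is done.

Besides the shell and the picture viewer there is one more tool, called after "Request:" as a command line: name --argument value ..., lists and objects as JSON in quotes. move_arm: Moves the arm, as the interface text tells. Its arguments: {"type":"object","properties":{"targets":{"type":"string"}},"required":["targets"]}

```bash
mkdir -p pics; ls; cat > h.py <<'E'
import numpy as np, cv2, sys
from cell import read_state, cams, order, ctrl
def snap(n,f):
    d=cams.get_image(n); cv2.imwrite('pics/'+f,d['color'][:,:,::-1]); np.save('pics/'+f+'.npy',{k:v for k,v in d.items() if k!='color'},allow_pickle=True); return d
def K(d):
    f=240/np.tan(np.radians(d['fovy'])/2); return np.array([[f,0,d['cx']],[0,f,d['cy']],[0,0,1]])
def ray(d,u,v,z):
    R=cv2.Rodrigues(np.array(d['rvec'],float))[0]; t=np.array(d['tvec'],float).ravel()
    c=-R.T@t; r=R.T@np.linalg.inv(K(d))@[u,v,1]; return c+r*(z-c[2])/r[2]
def proj(d,p):
    return cv2.projectPoints(np.array(p,float).reshape(-1,3),np.array(d['rvec'],float),np.array(d['tvec'],float),K(d),None)[0].reshape(-1,2)
E
python3 - <<'E'
from h import *
for n in('scene','top'):
    d=snap(n,n+'0.png'); print({k:v for k,v in d.items() if k!='color'})
    R=cv2.Rodrigues(np.array(d['rvec'],float))[0]; print(-R.T@np.array(d['tvec']).ravel())
print(read_state())
E
```

```text
pics
{'fovy': 50.18594386091574, 'cx': 328.50427024122075, 'cy': 230.65687221281988, 'rvec': array([ 1.19593737,  2.49135754, -0.82954204]), 'tvec': array([ 330.94943576, -287.01202718, 1746.76294311])}
[1181.22025116  555.78931277 1240.52455448]
{'fovy': 43.6416123398205, 'cx': 308.1571362979865, 'cy': 235.5664649589572, 'rvec': array([ 2.19834243, -2.01558552,  0.22047568]), 'tvec': array([  -2.3975677 ,  604.64041685, 1532.88868245])}
[ 268.63497096   31.21736706 1625.4858422 ]
{'clock': 0.1, 'qpos': array([-1.36081241,  0.62921327,  0.03843371,  1.51823045, -0.02701199,
        0.99631936, -0.01997859]), 'qd': array([-0.00144409, -0.00268875,  0.00108877, -0.00428598,  0.00044464,
        0.00139746,  0.00037722]), 'tau': array([ 2.38434477e-03, -5.64540303e+01,  1.23000059e+00, -1.93975800e+01,
        1.11742600e-02,  5.47823991e-03, -1.99616477e-05]), 'eef_pos': array([176.80807878, 624.92745135, 230.51901338]), 'tool_rot': array([-3.13993947e+00, -2.86787903e-06,  2.86583341e+00]), 'force': array([0.3059128 , 0.58072946, 0.11396127]), 'torque': array([-0.06551992, -0.01502146, -0.02891176]), 'gripper_force': 0.0, 'width': 85.45772744170665}
```

View pics/scene0.png

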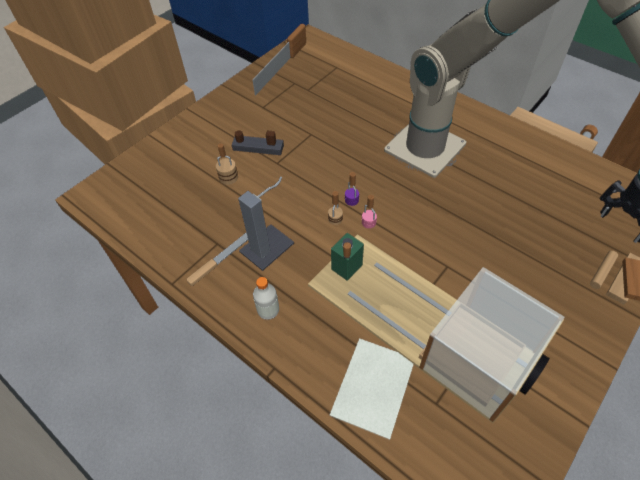

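View pics/top0.png

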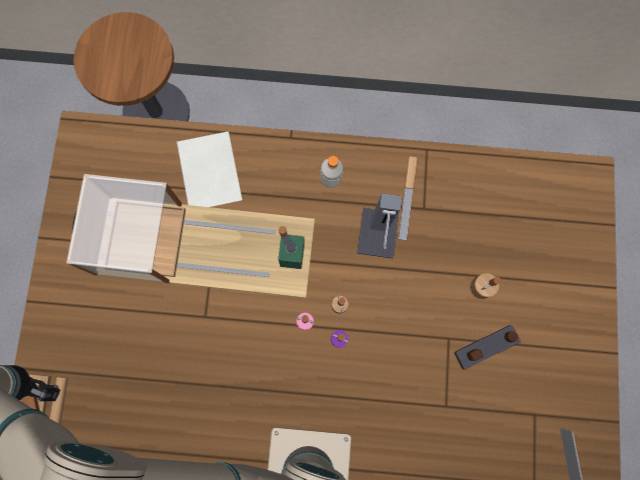

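```bash
python3 - <<'E'
from h import *
s=cv2.imread('pics/scene0.png'); t=cv2.imread('pics/top0.png')
r=lambda i,a,b,c,d,w=400,h=300: cv2.resize(i[b:d,a:c],(w,h),interpolation=cv2.INTER_CUBIC)
a=np.hstack([r(t,270,265,390,355),r(t,440,240,560,330)])
b=np.hstack([r(t,250,190,410,310),r(s,540,190,640,310,300,300)[:, :],np.zeros((300,100,3),np.uint8)])
cv2.imwrite('pics/c1.png',np.vstack([a,b]))
a=np.hstack([r(s,180,130,300,220),r(s,310,165,410,240)])
b=np.hstack([r(s,300,220,420,310),r(s,200,170,320,260)])
cv2.imwrite('pics/c2.png',np.vstack([a,b]))
E
```

```text
(no output)
```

View pics/c1.png

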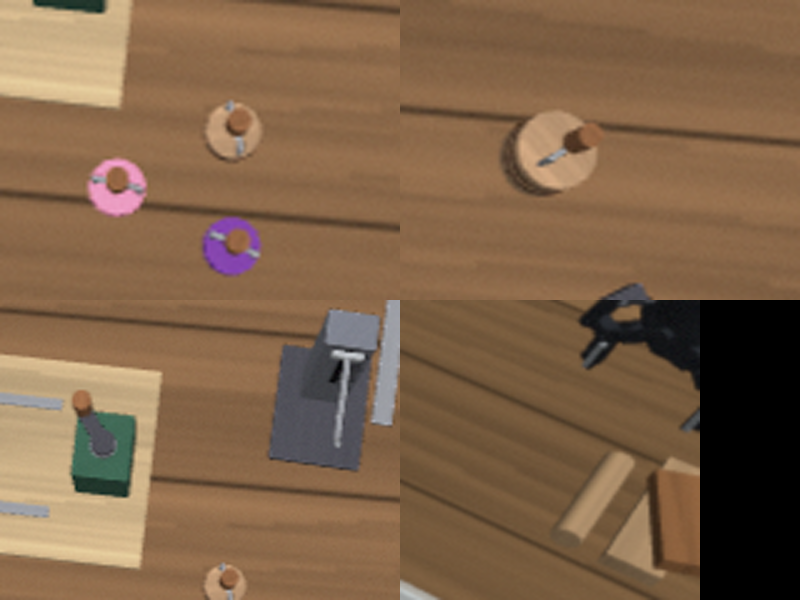

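View pics/c2.png

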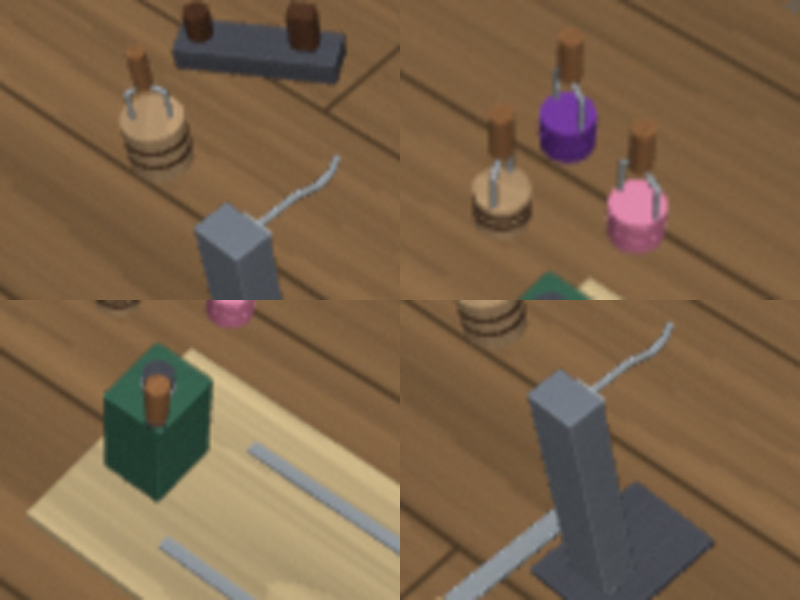

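```bash
cat >> h.py <<'E'
def meta(f): return np.load('pics/'+f+'.npy',allow_pickle=True).item()
E
python3 - <<'E'
from h import *
t=meta('top0.png'); s=meta('scene0.png')
T=lambda n,u,v,z:print(n,'top',ray(t,u,v,z).round(1))
S=lambda n,u,v,z:print(n,'scene',ray(s,u,v,z).round(1))
c=lambda x0,y0,k,x,y:(x0+x/k,y0+y/k)
k=10/3
T('b1 face',*c(270,265,k,233,131),34); S('b1 face',*c(310,165,4,502,193) if 0 else (310+102/4,165+193/4),34)
T('b1 dowel',*c(270,265,k,240,118),120); S('b1 dowel',310+101/4,165+112/4,120)
T('b1 wireA',*c(270,265,k,230,105),55);T('b1 wireB',*c(270,265,k,239,147),55)
T('b4 face',*c(440,240,k,157,150),58); S('b4 face',*c(180,130,k,154,118),58)
T('b4 dowel',*c(440,240,k,198,132),144); S('b4 dowel',*c(180,130,k,136,54),144)
T('b4 wireend',*c(440,240,k,143,162),88)
T('col',*c(250,190,2.5,352,28),245); S('col',*c(200,170,k,167,102),245)
T('tip',*c(250,190,2.5,338,144),236); S('tip',*c(200,170,k,270,26),236)
T('colface',*c(250,190,2.5,346,55),231)
T('knob',*c(250,190,2.5,81,95),182); S('knob',*c(300,220,k,158,78),182)
T('axis',*c(250,190,2.5,104,147),132); S('axis',*c(300,220,k,158,72),132)
for n,u,v in(('basecorner1',315,219),('bc2',306,297),):T(n,u,v,8)
for n,u,v in(('h1',86,176),('h2',167,184),('h3',153,272),('h4',70,264)):T(n,u,v,203)
for n,u,v in(('pink',305,321),('pur',340,338)):T(n,u,v,34)
T('glue',331,178,100)
E
```

```text
b1 face top [430.7 -49.5  34. ]
b1 face scene [438.2 -43.3  34. ]
b1 dowel top [432.1 -49.7 120. ]
b1 dowel scene [433.6 -47.3 120. ]
b1 wireA top [448.7 -44.6  55. ]
b1 wireB top [416.5 -54.1  55. ]
b4 face top [ 512.4 -430.8   58. ]
b4 face scene [ 516.7 -424.7   58. ]
b4 dowel top [ 515.2 -435.7  144. ]
b4 dowel scene [ 518.9 -424.2  144. ]
b4 wireend top [ 497.4 -411.3   88. ]
col top [ 664.7 -141.5  245. ]
col scene [ 670.2 -133.6  245. ]
tip top [ 552.7 -135.9  236. ]
tip scene [ 558.5 -130.3  236. ]
colface top [ 641.3 -139.   231. ]
knob top [590.8 113.5 182. ]
knob scene [586.4 114.  182. ]
axis top [550.2  88.  132. ]
axis scene [553.8  89.6 132. ]
basecorner1 top [663.1  35.7   8. ]
bc2 top [445.   41.9   8. ]
h1 top [675.  608.7 203. ]
h2 top [672.1 406.6 203. ]
h3 top [451.7 410.3 203. ]
h4 top [453.6 610.9 203. ]
pink top [378.9  38.8  34. ]
pur top [342.8 -56.4  34. ]
glue top [756.1   2.5 100. ]
```

Request:
move_arm --targets "1 0 0 0 0 0 6.745;1 0 0 0 0 0 6.745;1 0 0 0 0 0 6.745;1 0 0 0 0 0 6.745;1 0 0 0 0 0 6.745"

```text
clock: 0.52
eef_pos: [176.9, 625.1, 230.8]
tool_rot: [-3.141, 0.001, 2.271]
force: [-0.0, -0.4, 0.5]
width: 85.1
gripper_force: 0.0
```

Request:
move_arm --targets "1 0 0 0 0 0 6.745;1 0 0 0 0 0 6.745;1 0 0 0 0 0 6.745;1 0 0 0 0 0 6.745;1 0 0 0 0 0 6.745"

```text
clock: 0.93
eef_pos: [176.8, 625.1, 230.8]
tool_rot: [-3.141, 0.001, 1.683]
force: [-0.0, -0.1, 0.7]
width: 85.6
gripper_force: 0.0
```

Request:
move_arm --targets "1 0 0 0 0 0 6.745;1 -1 0.8 0 0 0 0;1 -2 1.6 0 0 0 0;1 -2.4 1.95 0 0 0 0;1 -2.4 1.95 0 0 0 0"

```text
clock: 1.35
eef_pos: [240.6, 545.6, 230.8]
tool_rot: [3.141, 0.001, 1.576]
force: [0.7, 0.2, -0.3]
width: 85.4
gripper_force: 0.0
```

Request:
move_arm --targets "1 -2.4 1.95 0 0 0 0;1 -2.4 1.95 0 0 0 0;1 -2.4 1.95 0 0 0 0;1 -2.4 1.95 0 0 0 0;1 -2.4 1.95 0 0 0 0"

```text
clock: 1.77
eef_pos: [338.4, 424.9, 231.2]
tool_rot: [-3.141, 0.001, 1.574]
force: [1.2, -0.4, -0.4]
width: 85.5
gripper_force: 0.0
```

Request:
move_arm --targets "1 -2.4 1.95 0 0 0 0;1 -2.4 1.95 0 0 0 0;1 -2.4 1.95 0 0 0 0;1 -2.4 1.95 0 0 0 0;1 -2.4 1.95 0 0 0 0"

```text
clock: 2.18
eef_pos: [435.5, 304.9, 231.2]
tool_rot: [-3.141, 0.001, 1.574]
force: [0.7, 0.2, 0.2]
width: 85.4
gripper_force: 0.0
```

```bash
python3 - <<'E'
from h import *
s=read_state();print(s)
E
```

```text
{'clock': 2.1833, 'qpos': array([-0.93847706,  0.48652939,  0.40462035,  1.85465112, -0.24709343,
        0.8503764 , -0.40822329]), 'qd': array([ 0.70234087,  0.0254437 , -0.00113095, -0.04731419, -0.00651635,
        0.01803779,  0.69267994]), 'tau': array([ -3.57527375, -44.84157801,   4.69370797, -16.10443711,
         0.04905015,   0.10077061,  -0.73269552]), 'eef_pos': array([435.54746139, 304.9438314 , 231.23647892]), 'tool_rot': array([-3.14116595e+00,  5.78903180e-04,  1.57414225e+00]), 'force': array([0.69298391, 0.2060913 , 0.1675451 ]), 'torque': array([ 0.03252347, -0.01828003, -0.02063641]), 'gripper_force': 0.0, 'width': 85.43973236641436}
```

Request:
move_arm --targets "1 -2.4 1.91 0 0 0 0;1 -2.4 1.91 0 0 0 0;1 -2.4 1.91 0 0 0 0;1 -2.4 1.91 0 0 0 0;1 -2.4 1.91 0 0 0 0"

```text
clock: 2.6
eef_pos: [530.8, 184.9, 231.2]
tool_rot: [-3.141, 0.0, 1.574]
force: [-0.6, 0.5, -0.1]
width: 85.7
gripper_force: 0.0
```

Request:
move_arm --targets "1 -2.4 1.91 0 0 0 0;1 -2.4 1.91 0 0 0 0;1 -2.3 1.91 0 0 0 0;1 0 0 0 0 0 0;1 0 0 0 0 0 0"

```text
clock: 3.02
eef_pos: [588.1, 113.0, 231.0]
tool_rot: [-3.141, 0.001, 1.569]
force: [0.1, 0.2, -0.3]
width: 85.5
gripper_force: 0.0
```

```bash
python3 - <<'E'
from h import *
snap('scene','s1.png');snap('top','t1.png')
s=cv2.imread('pics/s1.png'); t=cv2.imread('pics/t1.png')
print(read_state()['eef_pos'])
r=lambda i,a,b,c,d,w=400,h=300: cv2.resize(i[b:d,a:c],(w,h),interpolation=cv2.INTER_CUBIC)
cv2.imwrite('pics/c3.png',np.vstack([np.hstack([r(s,300,180,420,270),r(s,0,0,640,480)]),np.hstack([r(t,230,190,350,280),r(t,0,0,640,480)])]))
E
```

```text
[586.83473952 116.56593111 230.9390965 ]
```

View pics/c3.png

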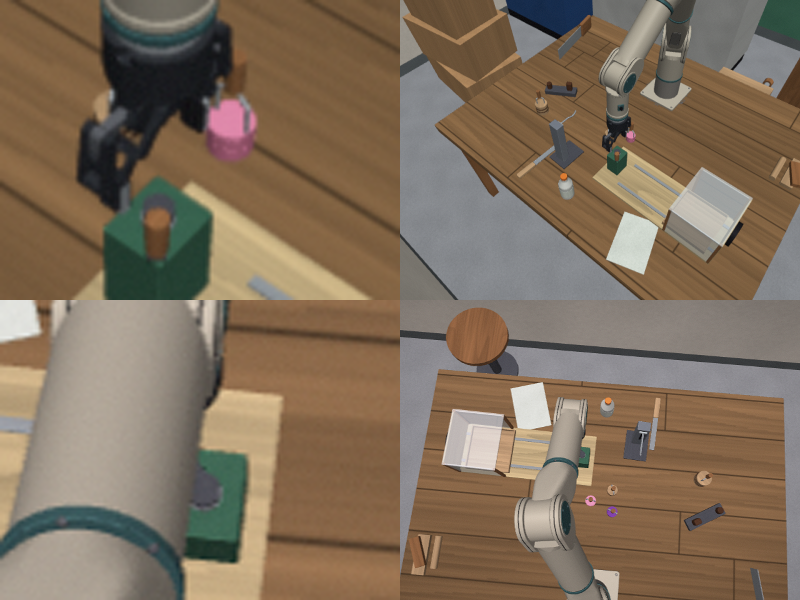

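Request:
move_arm --targets "1 0 0 2 0 0 0;1 0 0 2 0 0 0;1 0 0 2 0 0 0;1 0 0 1.5 0 0 0;1 0 0 1 0 0 0"

```text
clock: 3.53
eef_pos: [585.8, 118.1, 144.6]
tool_rot: [-3.138, -0.0, 1.575]
force: [0.1, 0.1, -0.4]
width: 85.6
gripper_force: 0.0
```

Request:
move_arm --targets "-1 0 0 0 0 0 0;-1 0 0 0 0 0 0;-1 0 0 0 0 0 0;-1 0 0 0 0 0 0;-1 0 0 0 0 0 0"

```text
clock: 3.95
eef_pos: [588.4, 116.7, 147.3]
tool_rot: [3.14, -0.0, 1.571]
force: [0.7, 0.3, 0.6]
width: 25.6
gripper_force: 0.0
```

Request:
move_arm --targets "-1 0 0 0 0 0 0;-1 0 0 0 0 0 0;-1 0 0 0 0 0 0;-1 0 0 0 0 0 0;-1 0 0 0 0 0 0"

```text
clock: 4.37
eef_pos: [588.1, 116.6, 147.3]
tool_rot: [3.141, -0.001, 1.571]
force: [-1.4, 0.0, 5.9]
width: 17.6
gripper_force: 58.4
```

```bash
python3 - <<'E'
from h import *
snap('scene','s2.png')
s=cv2.imread('pics/s2.png');print(read_state())
r=lambda i,a,b,c,d,w=400,h=300: cv2.resize(i[b:d,a:c],(w,h),interpolation=cv2.INTER_CUBIC)
cv2.imwrite('pics/c4.png',r(s,300,180,420,270,480,360))
E
```

```text
{'clock': 4.4167, 'qpos': array([-0.45643388,  0.6821041 ,  0.34633728,  1.75260896, -0.31618736,
        0.7609007 ,  0.04916763]), 'qd': array([ 1.30227554e-04,  5.71997436e-05,  7.42514821e-04,  1.31953158e-03,
        3.06423000e-04,  1.58622638e-03, -2.27629398e-04]), 'tau': array([ 2.30653854e-01, -5.00307226e+01,  5.29126972e+00, -1.45552692e+01,
       -4.13713104e-03, -5.54061737e-01,  1.30245520e-03]), 'eef_pos': array([588.11959083, 116.5660084 , 147.268253  ]), 'tool_rot': array([ 3.14063487e+00, -6.12816152e-04,  1.57084887e+00]), 'force': array([-1.04655057,  0.89501055,  6.62151153]), 'torque': array([ 0.00782168,  0.31455208, -0.0262066 ]), 'gripper_force': 58.397933041560464, 'width': 18.057104566528302}
```

View pics/c4.png

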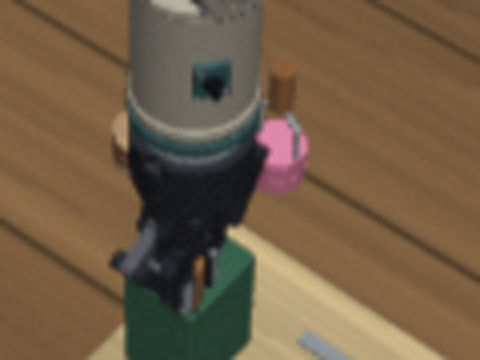

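Request:
move_arm --targets "-1 1.13 -1.22 0 0 0 0;-1 0.54 -1.57 0 0 0 0;-1 -0.15 -1.66 0 0 0 0;-1 0 0 0 0 0 0;-1 0 0 0 0 0 0"

```text
clock: 4.83
eef_pos: [543.0, 131.6, 147.3]
tool_rot: [3.141, -0.001, 1.571]
force: [-1.5, -0.0, 6.5]
width: 17.8
gripper_force: 59.9
```

```bash
python3 - <<'E'
from h import *
s=read_state();print(s['eef_pos'],s['force'],s['torque'],s['width'])
snap('top','t3.png');snap('scene','s3.png')
s=cv2.imread('pics/s3.png'); t=cv2.imread('pics/t3.png')
r=lambda i,a,b,c,d,w=400,h=300: cv2.resize(i[b:d,a:c],(w,h),interpolation=cv2.INTER_CUBIC)
cv2.imwrite('pics/c5.png',np.hstack([r(s,300,190,420,280),r(t,70,160,350,370)]))
E
```

```text
[542.97843853 131.64868008 147.27834998] [-1.54419835 -0.04252142  6.50606044] [-0.03893836  0.26735008  0.01194099] 17.786187205733466
```

View pics/c5.png

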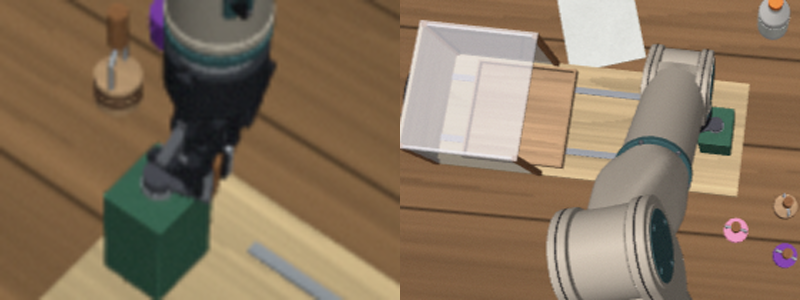

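Request:
move_arm --targets "-1 -0.81 -1.46 0 0 0 0;-1 -1.33 -1.0 0 0 0 0;-1 -1.62 -0.37 0 0 0 0;-1 -1.63 0.32 0 0 0 0;-1 -1.36 0.95 0 0 0 0"

```text
clock: 5.35
eef_pos: [526.7, 65.1, 147.2]
tool_rot: [-3.14, -0.003, 1.572]
force: [0.0, 5.8, 4.9]
width: 18.0
gripper_force: 59.7
```

Request:
move_arm --targets "-1 -0.86 1.43 0 0 0 0;-1 -0.2 1.65 0 0 0 0;-1 0.49 1.59 0 0 0 0;-1 1.09 1.26 0 0 0 0;-1 1.51 0.7 0 0 0 0"

```text
clock: 5.77
eef_pos: [594.1, 82.6, 147.1]
tool_rot: [-3.139, 0.001, 1.568]
force: [-6.5, -2.6, 9.8]
width: 17.7
gripper_force: 60.5
```

Request:
move_arm --targets "-1 1.66 0.03 0 0 0 0;-1 1.53 -0.65 0 0 0 0;-1 1.13 -1.22 0 0 0 0;-1 0.54 -1.57 0 0 0 0;-1 -0.15 -1.66 0 0 0 0"

```text
clock: 6.18
eef_pos: [546.2, 132.6, 147.3]
tool_rot: [3.135, -0.001, 1.572]
force: [4.6, -2.7, 1.2]
width: 18.0
gripper_force: 45.0
```

Request:
move_arm --targets "-1 -0.81 -1.46 0 0 0 0;-1 -1.33 -1.0 0 0 0 0;-1 -1.62 -0.37 0 0 0 0;-1 -1.63 0.32 0 0 0 0;-1 -1.36 0.95 0 0 0 0"

```text
clock: 6.6
eef_pos: [526.7, 65.1, 147.2]
tool_rot: [-3.14, -0.003, 1.572]
force: [-0.9, 5.5, 5.2]
width: 17.9
gripper_force: 59.1
```

Request:
move_arm --targets "-1 -0.86 1.43 0 0 0 0;-1 -0.2 1.65 0 0 0 0;-1 0.49 1.59 0 0 0 0;-1 1.09 1.26 0 0 0 0;-1 1.51 0.7 0 0 0 0"

```text
clock: 7.02
eef_pos: [594.1, 82.5, 147.1]
tool_rot: [-3.139, 0.001, 1.568]
force: [-7.2, -2.6, 9.4]
width: 18.2
gripper_force: 59.8
```

Request:
move_arm --targets "-1 1.66 0.03 0 0 0 0;-1 1.53 -0.65 0 0 0 0;-1 0 0 0 0 0 0;-1 0 0 0 0 0 0"

```text
clock: 7.35
eef_pos: [594.7, 96.4, 147.8]
tool_rot: [3.128, 0.023, 1.559]
force: [10.8, -34.5, -2.4]
width: 18.2
gripper_force: 58.6
```

Request:
move_arm --targets "-1 -1.2 0.5 0 0 0 0;-1 0 0 0 0 0 0;-1 0 0 0 0 0 0"

```text
clock: 7.6
eef_pos: [595.1, 95.3, 147.5]
tool_rot: [3.138, 0.009, 1.565]
force: [1.4, -14.8, 5.5]
width: 18.1
gripper_force: 59.5
```

```bash
python3 - <<'E'
from h import *
s=read_state();print(s['eef_pos'],s['force'],s['torque'],s['width'])
snap('top','t4.png');snap('scene','s4.png')
s=cv2.imread('pics/s4.png'); t=cv2.imread('pics/t4.png')
r=lambda i,a,b,c,d,w=400,h=300: cv2.resize(i[b:d,a:c],(w,h),interpolation=cv2.INTER_CUBIC)
cv2.imwrite('pics/c6.png',np.hstack([r(s,290,190,490,340),r(t,150,180,350,330)]))
E
```

```text
[595.06969253  95.29135926 147.51549066] [  1.4289533  -14.82497867   5.49841496] [-2.87588373 -0.16007371  0.0375055 ] 18.107593505168143
```

View pics/c6.png

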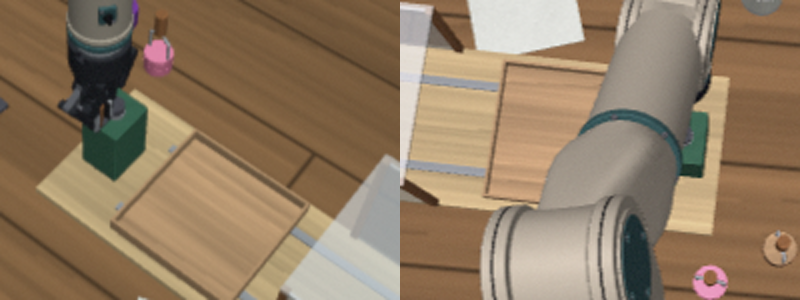

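```bash
python3 - <<'E'
from h import *
s=meta('s4.png');t=meta('t4.png')
P=[ray(s,u,v,39) for u,v in((346.5,301),(387.5,257.5),(444,293.5),(409,339))]
print(np.round(P,1),np.mean(P,0)); 
print(ray(t,150+505/2-200,180+58/2,39),ray(t,150+485/2-200,180+195/2,39))
E
```

```text
[[654.5 166.2  39. ]
 [474.5 171.7  39. ]
 [475.2 355.3  39. ]
 [641.8 355.2  39. ]] [561.50006441 262.10270105  39.        ]
[656.64096888 343.92884434  39.        ] [467.24270443 347.3331826   39.        ]
```

Request:
move_arm --targets "0.3 0 0 0 0 0 0;0.3 0 0 0 0 0 0;0.3 0 0 0 0 0 0;0.3 0 0 -2 0 0 0;0.3 0 0 -3.4 0 0 0"

```text
clock: 8.12
eef_pos: [589.7, 105.4, 197.2]
tool_rot: [-3.133, 0.001, 1.572]
force: [0.9, 0.9, -0.5]
width: 55.9
gripper_force: 0.0
```

Request:
move_arm --targets "0.3 0 0 -3 0 0 0;0.3 0 0 -2 0 0 0;0.3 0 0 0 0 0 -5.5;0.3 0 0 0 0 0 -5.5;0.3 0 0 0 0 0 -5.4"

```text
clock: 8.53
eef_pos: [592.6, 105.7, 250.7]
tool_rot: [3.141, -0.001, 1.864]
force: [-0.7, -0.2, -0.2]
width: 55.8
gripper_force: 0.0
```

Request:
move_arm --targets "0.3 0 0 0 0 0 0;0.3 0 0 0 0 0 0"

```text
clock: 8.7
eef_pos: [592.5, 105.1, 250.1]
tool_rot: [-3.141, -0.001, 1.856]
force: [0.2, 0.2, -0.4]
width: 55.4
gripper_force: 0.0
```

Request:
move_arm --targets "0.1 -1.46 -2.8 0 0 0 0;0.1 -1.46 -2.8 0 0 0 0;0.1 -1.46 -2.8 0 0 0 0;0.1 -1.46 -2.8 0 0 0 0;0.1 -1.46 -2.8 0 0 0 0"

```text
clock: 9.12
eef_pos: [477.8, -5.8, 250.1]
tool_rot: [-3.141, -0.0, 1.855]
force: [-0.3, -0.4, 0.9]
width: 46.9
gripper_force: 0.0
```

Request:
move_arm --targets "0.1 -1.46 -2.8 0 0 0 0;0.1 -1.46 -2.8 0 0 0 0;0.1 0 0 2 0 0 0;0.1 0 0 2 0 0 0;0.1 0 0 2 0 0 0"

```text
clock: 9.53
eef_pos: [433.8, -49.3, 190.1]
tool_rot: [3.14, 0.0, 1.854]
force: [1.0, 0.2, -0.7]
width: 46.9
gripper_force: 0.0
```

Request:
move_arm --targets "0.1 0 0 0 0 0 0;0.1 0 0 0 0 0 0;0.1 0 0 0 0 0 0"

```text
clock: 9.78
eef_pos: [434.2, -49.1, 190.9]
tool_rot: [3.141, 0.0, 1.856]
force: [-0.2, -0.4, 0.1]
width: 46.8
gripper_force: 0.0
```

```bash
python3 - <<'E'
from h import *
s=read_state();print(s['eef_pos'],s['tool_rot'],s['width'])
d=snap('scene','s5.png');t=snap('top','t5.png')
p=s['eef_pos'];print('tcp',proj(d,[p,p-[0,0,0]]),'dowel exp',proj(d,[[433,-48,120],[433,-48,78]]))
s=cv2.imread('pics/s5.png');t=cv2.imread('pics/t5.png')
r=lambda i,a,b,c,d,w=400,h=300: cv2.resize(i[b:d,a:c],(w,h),interpolation=cv2.INTER_CUBIC)
cv2.imwrite('pics/c7.png',np.hstack([r(s,290,145,410,235),r(t,270,265,390,355)]))
E
```

```text
[434.23151491 -49.07907046 190.90994904] [3.14094928e+00 3.16900816e-04 1.85631469e+00] 46.79418563897815
tcp [[334.49782314 176.07255067]
 [334.49782314 176.07255067]] dowel exp [[335.21172001 192.75826848]
 [335.28420053 202.08996307]]
```

View pics/c7.png

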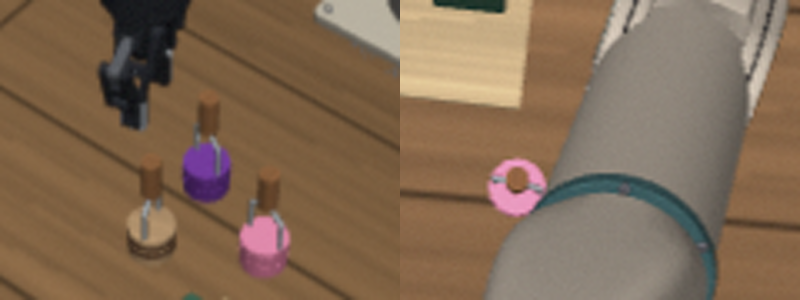

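Request:
move_arm --targets "0.1 0 0 3 0 0 0;0.1 0 0 3 0 0 0;0.1 0 0 2.7 0 0 0;0.1 0 0 1.5 0 0 0;0.1 0 0 0 0 0 0"

```text
clock: 10.3
eef_pos: [432.6, -48.9, 86.6]
tool_rot: [-3.138, -0.002, 1.857]
force: [-0.2, 0.0, -0.0]
width: 46.6
gripper_force: 0.0
```

Request:
move_arm --targets "-1 0 0 0 0 0 0;-1 0 0 0 0 0 0;-1 0 0 0 0 0 0;-1 0 0 0 0 0 0;-1 0 0 0 0 0 0"

```text
clock: 10.72
eef_pos: [434.7, -49.2, 89.5]
tool_rot: [3.139, 0.001, 1.857]
force: [-1.7, -0.7, 7.9]
width: 16.3
gripper_force: 59.0
```

Request:
move_arm --targets "-1 0 0 0 0 0 0;-1 0 0 -2 0 0 0;-1 0 0 -3 0 0 0;-1 0 0 -3 0 0 0;-1 0 0 0 0 0 0"

```text
clock: 11.13
eef_pos: [436.6, -49.6, 172.8]
tool_rot: [3.133, 0.003, 1.857]
force: [0.7, -0.2, -0.5]
width: 16.3
gripper_force: 58.8
```

```bash
python3 - <<'E'
from h import *
s=read_state();print(s['eef_pos'],s['tool_rot'],s['width'],s['force'],s['qpos'])
d=snap('scene','s6.png')
s=cv2.imread('pics/s6.png')
cv2.imwrite('pics/c8.png',cv2.resize(s[110:235,180:410],(736,400),interpolation=cv2.INTER_CUBIC))
E
```

```text
[436.59220656 -49.63115422 172.81484715] [3.13314733e+00 2.78512893e-03 1.85672289e+00] 16.307933679262664 [ 0.67752557 -0.20274145 -0.51887607] [-0.17547599  0.44255454  0.31033384  2.15705054 -0.24774588  0.56562516
  0.60174978]
```

View pics/c8.png

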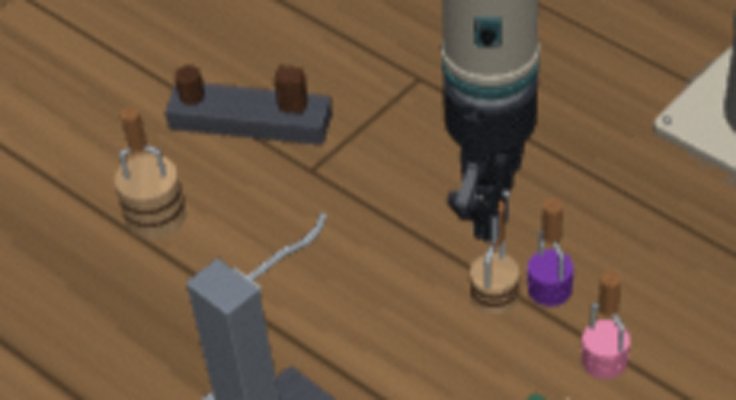

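Request:
move_arm --targets "-1 0 0 -2 0 0 0;-1 0 0 -3 0 0 0;-1 0 0 -3 0 0 0;-1 0 0 -1 0 0 0;-1 0 0 0 0 0 -7.1"

```text
clock: 11.6
eef_pos: [435.0, -49.1, 260.3]
tool_rot: [3.137, 0.002, 1.982]
force: [0.4, -0.5, -1.5]
width: 16.4
gripper_force: 58.8
```

Request:
move_arm --targets "-1 0 0 0 0 0 -7.1;-1 0 0 0 0 0 -7.1;-1 0 0 0 0 0 -7.1;-1 0 0 0 0 0 -7.1;-1 0 0 0 0 0 -7.1"

```text
clock: 12.02
eef_pos: [432.9, -48.9, 257.5]
tool_rot: [-3.141, -0.002, 2.607]
force: [-0.1, 0.6, -0.4]
width: 15.8
gripper_force: 58.9
```

Request:
move_arm --targets "-1 0 0 0 0 0 -7.1;-1 0 0 0 0 0 -7.1;-1 0 0 0 0 0 -7.1;-1 0 0 0 0 0 -7.1;-1 0 0 0 0 0 0"

```text
clock: 12.43
eef_pos: [432.9, -49.0, 257.6]
tool_rot: [3.141, -0.002, 3.099]
force: [0.3, 0.3, -0.8]
width: 16.4
gripper_force: 58.8
```

Request:
move_arm --targets "-1 -1 -1.4 0 0 0 0;-1 -1.5 -2 0 0 0 0;-1 -1.5 -2 0 0 0 0;-1 -1.5 -2 0 0 0 0;-1 -1 -1.2 0 0 0 0"

```text
clock: 12.85
eef_pos: [495.4, -140.4, 257.7]
tool_rot: [-3.141, -0.0, 3.091]
force: [-0.5, -0.2, 0.2]
width: 16.0
gripper_force: 58.8
```

Request:
move_arm --targets "-1 0 0 0 0 0 0;-1 0 0 0 0 0 0;-1 0 0 0 0 0 0"

```text
clock: 13.1
eef_pos: [493.7, -136.9, 257.6]
tool_rot: [3.141, -0.002, 3.095]
force: [0.1, 0.4, -0.5]
width: 16.3
gripper_force: 58.8
```

```bash
python3 - <<'E'
from h import *
s=read_state();print(s['eef_pos'],s['tool_rot'],s['width'],s['force'],s['qpos'])
d=snap('scene','s7.png');t=snap('top','t7.png')
p=s['eef_pos'];print('dowelbot',proj(d,p-[0,0,11.5]),proj(t,p-[0,0,11.5]),'woodtop',proj(d,p-[0,0,55.5]))
s=cv2.imread('pics/s7.png');t=cv2.imread('pics/t7.png')
cv2.imwrite('pics/c9.png',np.vstack([cv2.resize(s[140:220,230:330],(600,480),interpolation=cv2.INTER_CUBIC)]))
E
```

```text
[ 493.72397349 -136.88264895  257.64808529] [ 3.14054086e+00 -2.02199385e-03  3.09533249e+00] 16.29673509248573 [ 0.09884883  0.4372353  -0.4930491 ] [ 0.14005706  0.40199771  0.10669976  1.86366957 -0.05488692  0.88090231
  1.79788873]
dowelbot [[295.02514288 160.03619263]] [[384.68969626 271.62490078]] woodtop [[296.11329455 171.27840101]]
```

View pics/c9.png

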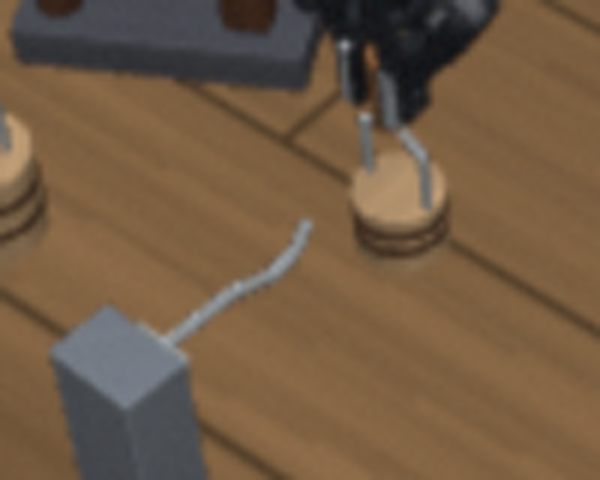

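Request:
move_arm --targets "-1 0 0.96 -0.2 0 0 0;-1 -1.5 0 0 0 0 0;-1 -1.5 0 0 0 0 0;-1 -1.0 0 0 0 0 0;-1 0 0 0 0 0 0"

```text
clock: 13.62
eef_pos: [537.1, -128.4, 260.5]
tool_rot: [3.141, 0.002, 3.098]
force: [0.1, 0.2, -0.2]
width: 16.4
gripper_force: 58.8
```

Request:
move_arm --targets "-1 0 0 0 0 0 0;-1 -1.5 0 0 0 0 0;-1 -1.5 0 0 0 0 0;-1 -1.0 0 0 0 0 0;-1 0 0 0 0 0 0"

```text
clock: 14.03
eef_pos: [575.9, -131.2, 260.3]
tool_rot: [3.141, 0.001, 3.097]
force: [0.1, 0.0, -0.8]
width: 16.2
gripper_force: 58.8
```

Request:
move_arm --targets "-1 -0.7 0 0 0 0 0;-1 0 0 0 0 0 0;-1 0 0 0 0 0 0"

```text
clock: 14.28
eef_pos: [581.3, -132.2, 260.3]
tool_rot: [3.141, -0.001, 3.096]
force: [-0.7, -0.2, -0.2]
width: 16.2
gripper_force: 58.8
```

```bash
python3 - <<'E'
from h import *
s=read_state();print(s['eef_pos'],s['tool_rot'],s['width'],s['force'],s['qpos'])
d=snap('scene','s8.png')
s=cv2.imread('pics/s8.png')
cv2.imwrite('pics/c10.png',np.vstack([cv2.resize(s[140:220,230:330],(600,480),interpolation=cv2.INTER_CUBIC)]))
E
```

```text
[ 581.34746742 -132.19648147  260.28496056] [ 3.14147782e+00 -7.44490783e-04  3.09614759e+00] 16.166693889440825 [-0.74386065 -0.21017477 -0.20461083] [ 0.11040184  0.52130033  0.10354182  1.63981778 -0.06183292  0.98442679
  1.75990497]
```

View pics/c10.png

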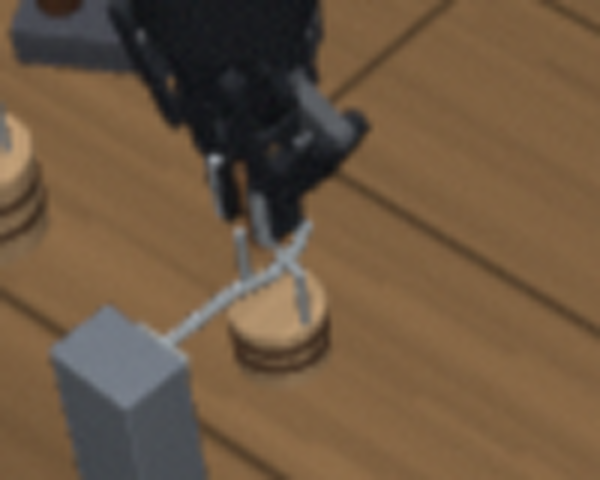

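```bash
python3 - <<'E'
from h import *
from scipy.optimize import least_squares
d=meta('s8.png')
c=np.array([[308,224],[281,270],[168,342],[238,290]])/6+[230,140]
def model(p):
    x,y,a=p; u=np.array([np.cos(a),np.sin(a),0])
    S=np.array([x,y,0])
    return np.array([S-22*u+[0,0,233],S+[0,0,220],S+67*u+[0,0,228],S+26*u+[0,0,224]])
f=lambda p:np.r_[(proj(d,model(p))-c)[[0,1,2]].ravel(),p[2]/.02*.0]
r=least_squares(f,[580,-132,0]);print(r.x,r.fun.round(2))
r=least_squares(lambda p:(proj(d,model([*p,-.045]))-c)[[0,2]].ravel(),[580,-132]);print(r.x,r.fun.round(2))
print((proj(d,[[581.3,-132.2,220],[581.3,-132.2,205],[581.3,-132.2,249]])-[230,140])*6)
for z in(236,233):print(ray(d,*c[0],z))
E
```

```text
[ 5.74742851e+02 -1.33646597e+02 -5.11662060e-02] [ 0.6  -0.41 -0.33 -0.12 -0.26  0.49 -0.  ]
[ 574.84335228 -134.27551499] [ 0.36 -0.52 -0.35  0.48]
[[271.38580994 279.57298638]
 [274.7299797  301.89878285]
 [264.74874899 235.26373103]]
[ 556.70938468 -130.73180676  236.        ]
[ 554.8442908  -132.78209348  233.        ]
```

Request:
move_arm --targets "-1 0.61 -0.36 0 0 0 0;-1 0 0 0.8 0 0 0;-1 0 0 0.8 0 0 0;-1 0 0 0.6 0 0 0;-1 0 0 0.4 0 0 0"

```text
clock: 14.75
eef_pos: [575.1, -135.4, 232.9]
tool_rot: [3.141, -0.002, 3.096]
force: [-0.1, 0.5, -0.6]
width: 16.2
gripper_force: 58.8
```

Request:
move_arm --targets "-1 0 0 0.4 0 0 0;-1 0 0 0.3 0 0 0;-1 0 0 0 0 0 0;-1 0 0 0 0 0 0;-1 0 0 0 0 0 0"

```text
clock: 15.17
eef_pos: [575.9, -135.5, 227.5]
tool_rot: [3.141, 0.0, 3.096]
force: [0.5, -0.5, 0.8]
width: 16.2
gripper_force: 58.8
```

```bash
python3 - <<'E'
from h import *
s=read_state();print(s['eef_pos'],s['tool_rot'],s['width'],s['force'],s['torque'])
d=snap('scene','s9.png')
s=cv2.imread('pics/s9.png')
cv2.imwrite('pics/c11.png',np.vstack([cv2.resize(s[140:220,230:330],(600,480),interpolation=cv2.INTER_CUBIC)]))
E
```

```text
[ 575.92179944 -135.49009172  227.47080472] [3.14142624e+00 2.43251852e-04 3.09641223e+00] 16.176193622067306 [ 0.47543361 -0.49596508  0.83062044] [ 0.08608243  0.07263961 -0.01300028]
```

View pics/c11.png

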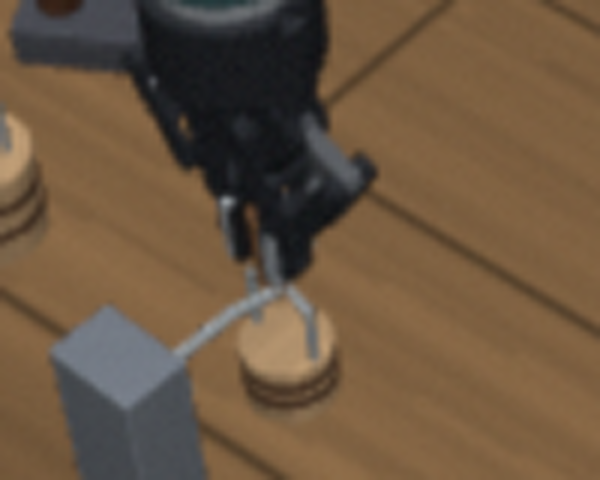

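Request:
move_arm --targets "0.4 0 0 0 0 0 0;0.4 0 0 0 0 0 0;0.4 0 0 0 0 0 0;0.4 0 0 0 0 0 0;0.4 0 0 0 0 0 0"

```text
clock: 15.63
eef_pos: [575.8, -135.7, 227.4]
tool_rot: [-3.141, 0.0, 3.096]
force: [0.1, -0.2, -0.3]
width: 59.6
gripper_force: 0.0
```

```bash
cat >> h.py <<'E'
def wood(f,box):
    im=f['color'][:,:,:] if isinstance(f,dict) else cv2.imread('pics/'+f)[:,:,::-1]
    a,b,c,d=box; return im[b:d,a:c].astype(int)
E
python3 - <<'E'
from h import *
s=read_state();print(s['eef_pos'],s['width'],s['force'],s['clock'])
p=None
for i in range(24):
    c=wood(cams.get_image('scene'),(260,180,300,225)).astype(float)
    if p is not None: print(round(np.abs(c-p).mean(),2),end=' ')
    p=c
d=snap('scene','s10.png')
# shift of the blank vs s9
g=lambda f:cv2.cvtColor(cv2.imread(f),cv2.COLOR_BGR2GRAY)[194:212,268:290]
A=cv2.cvtColor(cv2.imread('pics/s10.png'),cv2.COLOR_BGR2GRAY)
r=cv2.matchTemplate(A[180:230,255:305],g('pics/s9.png'),cv2.TM_CCOEFF_NORMED);print(cv2.minMaxLoc(r),'ref (13,14)')
E
```

```text
[ 575.80269399 -135.74182627  227.38374735] 59.63514813269866 [ 0.0683005  -0.19420324 -0.28327639] 15.6333
1.11 1.04 1.13 1.06 1.04 1.0 0.98 0.98 1.0 0.98 1.0 0.99 0.97 0.97 0.97 0.95 0.98 0.96 0.98 0.96 0.97 0.99 0.95 (-0.6336241364479065, 0.980072557926178, (16, 1), (13, 15)) ref (13,14)
```

Request:
move_arm --targets "0.4 0 0 0 0 0 0;0.4 0 0 0 0 0 0;0.4 0 0 0 0 0 0;0.4 0 0 0 0 0 0;0.4 0 0 0 0 0 0"

```text
clock: 17.3
eef_pos: [575.7, -135.6, 227.3]
tool_rot: [3.142, -0.0, 3.096]
force: [-0.1, 0.4, -0.3]
width: 59.6
gripper_force: 0.0
```

Request:
move_arm --targets "0.4 0 0 0 0 0 0;0.4 0 0 0 0 0 0;0.4 0 0 0 0 0 0;0.4 0 0 0 0 0 0;0.4 0 0 0 0 0 0"

```text
clock: 17.72
eef_pos: [575.8, -135.6, 227.3]
tool_rot: [3.142, -0.0, 3.096]
force: [-1.1, -0.3, -0.3]
width: 59.7
gripper_force: 0.0
```

Request:
move_arm --targets "0.4 0 0 0 0 0 0;0.4 0 0 0 0 0 0;0.4 0 0 0 0 0 0;0.4 0 0 0 0 0 0;0.4 0 0 0 0 0 0"

```text
clock: 18.13
eef_pos: [575.8, -135.7, 227.3]
tool_rot: [3.142, 0.0, 3.096]
force: [-0.0, -0.0, 0.5]
width: 59.8
gripper_force: 0.0
```

Request:
move_arm --targets "0.4 0 0 0 0 0 0;0.4 0 0 0 0 0 0;0.4 0 0 0 0 0 0;0.4 0 0 0 0 0 0;0.4 0 0 0 0 0 0"

```text
clock: 18.55
eef_pos: [575.7, -135.6, 227.3]
tool_rot: [3.142, -0.0, 3.096]
force: [-0.5, 0.3, 0.2]
width: 59.7
gripper_force: 0.0
```

Request:
move_arm --targets "0.4 0 0 0 0 0 0;0.4 0 0 0 0 0 0;0.4 0 0 0 0 0 0;0.4 0 0 0 0 0 0;0.4 0 0 0 0 0 0"

```text
clock: 18.97
eef_pos: [575.7, -135.7, 227.3]
tool_rot: [3.142, -0.0, 3.096]
force: [-0.4, -0.1, 0.3]
width: 59.7
gripper_force: 0.0
```

Request:
move_arm --targets "0.4 0 0 0 0 0 0;0.4 0 0 0 0 0 0;0.4 0 0 0 0 0 0;0.4 0 0 0 0 0 0;0.4 0 0 0 0 0 0"

```text
clock: 19.38
eef_pos: [575.8, -135.7, 227.3]
tool_rot: [-3.142, -0.0, 3.096]
force: [0.0, -0.4, -0.3]
width: 59.6
gripper_force: 0.0
```

Request:
move_arm --targets "0.4 0 0 0 0 0 0;0.4 0 0 0 0 0 0;0.4 0 0 0 0 0 0;0.4 0 0 0 0 0 0;0.4 0 0 0 0 0 0"

```text
clock: 19.8
eef_pos: [575.7, -135.7, 227.3]
tool_rot: [3.142, -0.0, 3.096]
force: [0.2, -0.4, 0.7]
width: 59.7
gripper_force: 0.0
```

```bash
python3 - <<'E'
from h import *
p=None
for i in range(10):
    c=wood(cams.get_image('scene'),(260,180,300,225)).astype(float)
    if p is not None: print(round(np.abs(c-p).mean(),2),end=' ')
    p=c
d=snap('scene','s11.png')
A=cv2.imread('pics/s11.png')
A0=cv2.imread('pics/s10.png');print(np.abs(A.astype(int)-A0).mean(2)[180:225,260:300].max())
# hanger column dowel: brown pixel search
hsv=cv2.cvtColor(A,cv2.COLOR_BGR2HSV)
for v in range(170,215): print(v,' '.join('%3d'%A[v,u,2] for u in range(262,292)))
E
```

```text
0.95 0.98 0.97 0.99 0.97 1.01 0.97 0.98 0.94 5.333333333333333
170  38  23  20  19  19  19  39 107 127 119  74  33  25  33  56  50  40  37  35  32  42  46  27  29  34  29  29  43  43  38
171  46  19  24  21  21  20  37  99 125 124  85  42  26  31  37  36  33  31  32  38  39  32  21  24  22  23  22  43  42  29
172  53  23  20  17  20  17  29  82 122 126 116  72  33  29  31  32  33  32  42  72  72  32  19  20  21  19  26  42  43  30
173  52  26  18  17  21  21  31  78 120 127 122  87  42  25  26  31  32  36  61 110 110  47  23  23  21  21  23  40  33  26
174  60  25  22  16  16  18  42  99 123 126 134 127  84  60  37  33  30  36  76 119 115  55  21  19  16  16  23  27  25  19
175  72  28  18  16  21  36  80 126 131 133 140 137 124 119  81  38  25  34  61 115  90  43  24  21  20  19  18  22  24  21
176  89  34  21  24  47  79 119 133 135 138 140 134 134 134 121  53  22  28  39  73  54  30  19  16  18  21  17  28  29  22
177  99  54  35  61 107 117 128 132 134 136 136 135 137 137 131  80  32  22  32  42  37  28  22  20  20  19  29  35  38  27
178 119  92  81 111 122 124 126 128 129 122 1
[... 3842 characters left out ...]
 134 120 108 107 110 109 110 118 125 124 128 126 127 131 133 136 135 134 133 132
210  77  91 107 122 130 131 133 136 139 140 140 135 128 120 122 120 123 128 131 131 129 127 127 128 131 132 134 135 136 134
211  76  87  84  99 115 127 131 132 135 139 138 141 138 135 135 131 129 129 129 130 128 128 127 127 127 127 131 133 134 136
212  79  93  96  88  92 106 122 130 132 133 137 138 140 139 139 139 135 131 129 128 130 130 127 127 126 127 126 128 130 134
213  75  96 117 107  91  86  98 115 128 129 132 134 138 138 141 140 139 137 132 129 131 131 130 127 126 127 125 127 127 130
214  74  98 126 123 114  96  86  91 108 123 129 133 134 135 138 140 141 139 137 136 137 138 133 131 128 127 126 126 125 127
```

Request:
move_arm --targets "-1 0 0 0 0 0 0;-1 0 0 0 0 0 0;-1 0 0 0 0 0 0;-1 0 0 0 0 0 0;-1 0 0 0 0 0 0"

```text
clock: 20.77
eef_pos: [575.7, -135.4, 227.3]
tool_rot: [3.141, -0.0, 3.096]
force: [0.3, 0.7, 0.6]
width: 16.2
gripper_force: 58.4
```

Request:
move_arm --targets "-1 0 0 0 0 0 0;-1 0 0 -0.7 0 0 0;-1 0 0 -1 0 0 0;-1 0 0 -1 0 0 0;-1 0 0 -0.8 0 0 0"

```text
clock: 21.18
eef_pos: [576.2, -136.0, 264.1]
tool_rot: [-3.141, 0.002, 3.096]
force: [-0.4, 0.3, -0.4]
width: 16.2
gripper_force: 58.5
```

Request:
move_arm --targets "-1 0 0 0 0 0 0;-1 0 0 0 0 0 0"

```text
clock: 21.35
eef_pos: [576.1, -135.8, 263.2]
tool_rot: [-3.141, 0.002, 3.096]
force: [0.1, -0.2, -0.9]
width: 16.4
gripper_force: 58.5
```

```bash
python3 - <<'E'
from h import *
s=read_state();print(s['eef_pos'],s['width'],s['force'])
d=snap('scene','s12.png')
p=s['eef_pos']; print(proj(d,[p-[0,0,58],p-[0,0,14]]))
A=cv2.imread('pics/s12.png')
hsv=cv2.cvtColor(A,cv2.COLOR_BGR2HSV); m=(A[:,:,2]>152)&(A[:,:,1]>110)&(hsv[:,:,1]>60); ys,xs=np.nonzero(m[170:215,255:300]); print(xs.mean()+255,ys.mean()+170,len(xs),xs.min()+255,xs.max()+255,ys.min()+170,ys.max()+170)
E
```

```text
[ 576.1393328  -135.84408804  263.23720743] 16.351442455446925 [ 0.14781596 -0.20235869 -0.91212707]
[[276.07868817 188.47217341]
 [274.42724941 177.34693837]]
276.5483870967742 189.93548387096774 93 269 284 183 194
```

Request:
move_arm --targets "-1 1 0 0 0 0 0;-1 2 0 0 0 0 0;-1 2.5 0 0 0 0 0;-1 2 0 0 0 0 0;-1 1 0 0 0 0 0"

```text
clock: 21.82
eef_pos: [487.7, -131.7, 261.7]
tool_rot: [3.141, -0.003, 3.095]
force: [-0.2, 0.5, -0.3]
width: 16.5
gripper_force: 58.5
```

Request:
move_arm --targets "-1 0 0 0 0 0 0;-1 0 0.5 -0.5 0 0 0;-1 0 1.5 0 0 0 0;-1 0 2.5 0 0 0 0;-1 0 3 0 0 0 0"

```text
clock: 22.23
eef_pos: [496.2, -57.1, 267.7]
tool_rot: [-3.141, 0.002, 3.093]
force: [0.5, 0.3, -0.0]
width: 16.2
gripper_force: 58.5
```

Request:
move_arm --targets "-1 0 3.3 0 0 0 0;-1 0 3.3 0 0 0 0;-1 0 3.3 0 0 0 0;-1 0 3.3 0 0 0 0;-1 0 3.3 0 0 0 0"

```text
clock: 22.65
eef_pos: [503.2, 110.9, 267.7]
tool_rot: [3.141, 0.002, 3.097]
force: [0.6, -0.1, -0.1]
width: 16.0
gripper_force: 58.5
```

Request:
move_arm --targets "-1 0 3.3 0 0 0 0;-1 0 3.3 0 0 0 0;-1 0 2.5 0 0 0 0;-1 0 1.5 0 0 0 0;-1 0 0.5 0 0 0 0"

```text
clock: 23.07
eef_pos: [507.3, 224.3, 267.3]
tool_rot: [3.139, 0.001, 3.102]
force: [0.0, 0.3, -1.2]
width: 16.3
gripper_force: 58.5
```

Request:
move_arm --targets "-1 0 0 0 0 0 0;-1 0 0 0 0 0 0;-1 0 0 0 0 0 0"

```text
clock: 23.32
eef_pos: [507.3, 217.2, 267.3]
tool_rot: [-3.141, 0.0, 3.094]
force: [0.2, -1.2, 0.2]
width: 16.0
gripper_force: 58.5
```

Request:
move_arm --targets "-1 -0.8 1.5 1 0 0 0;-1 0 0 3 0 0 0;-1 0 0 3.5 0 0 0;-1 0 0 3.5 0 0 0;-1 0 0 2 0 0 0"

```text
clock: 23.73
eef_pos: [514.2, 230.9, 134.4]
tool_rot: [-3.139, -0.003, 3.094]
force: [0.0, -0.2, -1.1]
width: 16.0
gripper_force: 58.6
```

Request:
move_arm --targets "-1 0 0 1 0 0 0;-1 0 0 0.5 0 0 0;-1 0 0 0.2 0 0 0;-1 0 0 0 0 0 0;-1 0 0 0 0 0 0"

```text
clock: 24.15
eef_pos: [516.5, 233.7, 121.7]
tool_rot: [3.14, 0.002, 3.096]
force: [-0.4, 0.6, -0.4]
width: 15.7
gripper_force: 58.6
```

```bash
python3 - <<'E'
from h import *
s=read_state();print(s['eef_pos'],s['width'],s['force'])
d=snap('scene','s13.png')
p=s['eef_pos']; print(proj(d,[p-[0,0,58],p-[0,0,14]]))
A=cv2.imread('pics/s13.png')
u,v=proj(d,p-[0,0,58])[0].astype(int)
cv2.imwrite('pics/c13.png',cv2.resize(A[v-50:v+40,u-60:u+60],(640,480),interpolation=cv2.INTER_CUBIC))
E
```

```text
[516.53974615 233.72029651 121.7304896 ] 15.660442539126542 [-0.3654924   0.61251836 -0.44794098]
[[398.1666788  274.72135607]
 [399.74918465 265.87496804]]
```

Request:
move_arm --targets "-1 0 0 0.3 0 0 0;-1 0 0 0.2 0 0 0;-1 0 0 0 0 0 0;-1 0 0 0 0 0 0"

```text
clock: 24.53
eef_pos: [515.3, 233.5, 115.3]
tool_rot: [-3.142, -0.0, 3.096]
force: [-0.2, -0.2, -0.3]
width: 16.0
gripper_force: 58.6
```

Request:
move_arm --targets "-1 0 0 0.15 0 0 0;-1 0 0 0 0 0 0;-1 0 0 0 0 0 0"

```text
clock: 24.78
eef_pos: [515.3, 233.4, 113.7]
tool_rot: [-3.141, -0.0, 3.096]
force: [-0.3, 0.1, -0.8]
width: 16.1
gripper_force: 58.6
```

Request:
move_arm --targets "-1 0 0 0.1 0 0 0;-1 0 0 0 0 0 0;-1 0 0 0 0 0 0"

```text
clock: 25.03
eef_pos: [515.6, 233.7, 113.5]
tool_rot: [3.141, 0.001, 3.096]
force: [-1.4, -0.8, 5.1]
width: 16.1
gripper_force: 59.3
```

Request:
move_arm --targets "-1 0 0 0.1 0 0 0;-1 0 0 0 0 0 0;-1 0 0 0 0 0 0"

```text
clock: 25.28
eef_pos: [515.8, 233.8, 113.4]
tool_rot: [3.141, 0.001, 3.096]
force: [-2.3, -0.1, 12.8]
width: 16.5
gripper_force: 60.2
```

Request:
move_arm --targets "-1 0 0 -0.15 0 0 0;-1 0 0 0 0 0 0;0.3 0 0 0 0 0 0;0.3 0 0 0 0 0 0;0.3 0 0 0 0 0 0"

```text
clock: 25.7
eef_pos: [515.3, 233.4, 113.0]
tool_rot: [-3.141, -0.0, 3.096]
force: [0.2, 0.3, -0.2]
width: 52.1
gripper_force: 0.0
```

Request:
move_arm --targets "0.3 0 0 -2 0 0 0;0.3 0 0 -3.5 0 0 0;0.3 0 0 -4 0 0 0;0.3 0 0 -4 0 0 0;0.3 0 0 -3 0 0 0"

```text
clock: 26.12
eef_pos: [516.1, 233.7, 281.4]
tool_rot: [3.14, 0.003, 3.096]
force: [1.1, 0.6, 0.3]
width: 55.9
gripper_force: 0.0
```

```bash
python3 - <<'E'
from h import *
s=read_state();print(s['eef_pos'],s['tool_rot'],s['width'],s['qpos'])
d=snap('scene','s14.png');t=snap('top','t14.png')
for a,b,(x0,y0,x1,y1) in(('scene0.png','s14.png',(210,143,242,184)),('top0.png','t14.png',(470,268,505,302))):
    A=cv2.imread('pics/'+a);B=cv2.imread('pics/'+b)
    m=30;r=cv2.matchTemplate(B[y0-m:y1+m,x0-m:x1+m],A[y0:y1,x0:x1],cv2.TM_CCOEFF_NORMED);_,q,_,l=cv2.minMaxLoc(r);print(b,q,np.array(l)-m)
p=[515,233,55];u,v=proj(d,p)[0].astype(int);print(u,v)
A=cv2.imread('pics/s14.png')
cv2.imwrite('pics/c14.png',np.hstack([cv2.resize(A[v-45:v+45,u-60:u+60],(400,300),interpolation=cv2.INTER_CUBIC),cv2.resize(A[130:220,180:300],(400,300),interpolation=cv2.INTER_CUBIC)]))
E
```

```text
[516.10428327 233.69767609 281.42257616] [3.14016928e+00 2.52212763e-03 3.09607268e+00] 55.87187607175231 [-0.50034806  0.4522121   0.03816963  1.69469933 -0.01992571  0.99216199
  1.07011589]
s14.png 0.9985769987106323 [0 0]
t14.png 0.9978384375572205 [0 0]
397 275
```

```bash
cat > dw.py <<'E'
from h import *
def dowel(f,box):
    A=cv2.imread('pics/'+f); a,b,c,d=box; C=A[b:d,a:c].astype(int); R,G,B=C[...,2],C[...,1],C[...,0]
    m=((R<150)&(R>60)&(R-G>45)&(R>2.0*B)).astype(np.uint8)
    n,l,s,ce=cv2.connectedComponentsWithStats(m); i=1+np.argmax(s[1:,4]); return ce[i]+[a,b],s[i]+[a,b,0,0,0]
E
python3 - <<'E'
from dw import *
print(ray(meta('s14.png'),0,0,0)[:0])
for nm,sf,tf,sb,tb,z in(('b4','s14.png','t14.png',(205,135,250,190),(465,262,510,305),123),('b1','scene0.png','top0.png',(322,185,350,225),(328,290,352,315),99)):
    c,st=dowel(sf,sb);print(nm,c,st,ray(meta(sf),*c,z).round(1))
    c,st=dowel(tf,tb);print(nm,c,st,ray(meta(tf),*c,z).round(1))
E
```

```text
[]Traceback (most recent call last):
  File "<stdin>", line 4, in <module>
  File "dw.py", line 5, in dowel
    n,l,s,ce=cv2.connectedComponentsWithStats(m); i=1+np.argmax(s[1:,4]); return ce[i]+[a,b],s[i]+[a,b,0,0,0]
                                                      ~~~~~~~~~^^^^^^^^^
    return _wrapfunc(a, 'argmax', axis=axis, out=out, **kwds)
    return bound(*args, **kwds)
ValueError: attempt to get argmax of an empty sequence
```

Threshold too strict; check the dowel's colours.

```bash
python3 - <<'E'
from dw import *
A=cv2.imread('pics/s14.png');print(A[150:158:2,216:228:2,::-1].reshape(4,-1,3).tolist())
A=cv2.imread('pics/t14.png');print(A[281:284,490:506:2,::-1].tolist())
E
sed -i 's/m=.*/m=((R<150)\&(R>60)\&(R>2.2*B)\&(R-G>30)).astype(np.uint8)/' dw.py
python3 - <<'E'
from dw import *
for nm,sf,tf,sb,tb,z in(('b4','s14.png','t14.png',(205,135,250,190),(465,262,510,305),123),('b1','scene0.png','top0.png',(322,185,350,225),(328,290,352,315),99)):
  for f,b in((sf,sb),(tf,tb)):
    try: c,st=dowel(f,b);print(nm,c,st,ray(meta(f),*c,z).round(1))
    except Exception as e: print(nm,f,e)
E
```

```text
[[[128, 98, 65], [105, 78, 51], [95, 66, 42], [93, 63, 39], [87, 60, 39], [120, 91, 60]], [[129, 99, 67], [126, 95, 64], [95, 65, 42], [94, 64, 40], [86, 59, 38], [121, 92, 62]], [[131, 100, 68], [131, 99, 66], [94, 65, 41], [97, 66, 42], [88, 59, 36], [121, 93, 63]], [[126, 97, 66], [134, 110, 85], [109, 96, 83], [100, 69, 45], [99, 74, 54], [138, 137, 134]]]
[[[79, 53, 35], [81, 55, 38], [129, 88, 60], [149, 102, 68], [143, 97, 63], [142, 97, 67], [134, 99, 69], [136, 102, 71]], [[79, 53, 36], [78, 53, 34], [111, 76, 50], [147, 99, 66], [146, 100, 66], [138, 98, 68], [133, 99, 70], [132, 99, 69]], [[79, 54, 38], [79, 52, 34], [85, 58, 39], [137, 93, 63], [146, 99, 67], [137, 102, 71], [138, 104, 73], [136, 102, 71]]]
b4 [220.04166667 146.58333333] [218 144   5   8  24] [ 508.8 -443.6  123. ]
b4 [496. 281.] [493 279   7   5  14] [ 514.4 -433.8  123. ]
b1 [335.         195.48484848] [333 191   5  13  33] [427.5 -53.3  99. ]
b1 [338.5 302. ] [338 302   2   1   2] [429.6 -42.2  99. ]
```

```bash
sed -i 's/m=.*/m=((G<0.715*R)\&(R>60)).astype(np.uint8)/' dw.py
cat > loc.py <<'E'
from dw import *
from scipy.optimize import least_squares
def loc(sf,tf,sb,tb,z,single=False):
    o=[]
    for f,b in((sf,sb),(tf,tb)):
        c,st=dowel(f,b);o.append((f,c));print(f,c,st,ray(meta(f),*c,z).round(1))
    g=lambda p:np.r_[[proj(meta(f),[*p,z])[0]-c for f,c in o]].ravel()
    r=least_squares(g,[500,-100]);print(r.x.round(1),r.fun.round(2))
E
python3 - <<'E'
from loc import *
loc('s14.png','t14.png',(205,135,250,190),(465,262,510,305),123)
loc('scene0.png','top0.png',(322,185,350,225),(328,290,352,315),99)
E
```

```text
s14.png [221.21538462 149.55384615] [218 144   7  13  65] [ 515.6 -431.4  123. ]
t14.png [494.88405797 280.94202899] [489 277  12   9  69] [ 514.3 -431.   123. ]
[ 514.8 -431.2] [ 0.22 -0.14  0.09 -0.19]
scene0.png [347.11764706 196.30882353] [344 189   6  17  68] [408.2 -23.6  99. ]
top0.png [340.975 301.175] [338 298   7   8  40] [432.2 -48.4  99. ]
[422.1 -37.3] [-6.65  0.65 -4.63  3.6 ]
```

```bash
python3 - <<'E'
from h import *
d=meta('scene0.png');t=meta('top0.png')
for P,Q in(((219.7,164.1),(230.9,164.1)),((219,164.5),(230.4,163.9))):
    a=ray(d,*P,58);b=ray(d,*Q,58);v=b-a;print(a.round(1),b.round(1),np.degrees(np.arctan2(v[1],v[0])),np.hypot(*v[:2]))
a=ray(t,482.3,288.9,90);v=a-[515,-431,90];print(a,np.degrees(np.arctan2(v[1],v[0])),np.hypot(*v[:2]))
E
```

```text
[ 525.5 -445.2   58. ] [ 503.4 -417.    58. ] 128.15137183057175 35.830490408808195
[ 528.1 -445.6   58. ] [ 503.8 -418.9   58. ] 132.30863488787264 36.20531916001555
[ 496.20172418 -409.24179099   90.        ] 130.82578401579218 28.75404028969009
```

Request:
move_arm --targets "0.3 0 0 0 0 0 6.87;0.3 0 0 0 0 0 6.87;0.3 0 0 0 0 0 6.87;0.3 0 0 0 0 0 6.87;0.3 0 0 0 0 0 6.87"

```text
clock: 26.63
eef_pos: [514.9, 233.2, 277.1]
tool_rot: [-3.14, -0.001, 2.491]
force: [-0.0, 0.4, 0.4]
width: 55.6
gripper_force: 0.0
```

Request:
move_arm --targets "0.3 0 0 0 0 0 6.87;0.3 0 0 0 0 0 6.87;0.3 0 0 0 0 0 6.87;0.3 0 0 0 0 0 6.87;0.3 0 0 0 0 0 6.87"

```text
clock: 27.05
eef_pos: [514.9, 233.2, 277.1]
tool_rot: [-3.14, 0.0, 1.891]
force: [0.6, -0.3, -0.4]
width: 55.6
gripper_force: 0.0
```

Request:
move_arm --targets "0.3 0 0 0 0 0 6.87;0.3 0 0 0 0 0 6.87;0.3 0 0 0 0 0 6.87;0.3 0 0 0 0 0 6.87;0.3 0 0 0 0 0 6.87"

```text
clock: 27.47
eef_pos: [514.9, 233.3, 277.2]
tool_rot: [-3.14, 0.001, 1.292]
force: [0.6, -0.1, -0.0]
width: 55.4
gripper_force: 0.0
```

Request:
move_arm --targets "0.3 0 0 0 0 0 6.87;0.3 0 0 0 0 0 6.87;0.3 0 0 0 0 0 6.87;0.3 0 0 0 0 0 6.87;0.3 0 0 0 0 0 6.87"

```text
clock: 27.88
eef_pos: [514.9, 233.3, 277.2]
tool_rot: [-3.142, 0.002, 0.692]
force: [-0.2, -0.3, -1.4]
width: 55.6
gripper_force: 0.0
```

Request:
move_arm --targets "0.3 0 0 0 0 0 0;0.3 -1 1.19 0 0 0 0;0.3 -2.14 2.545 0 0 0 0;0.3 -2.14 2.545 0 0 0 0;0.3 -2.14 2.545 0 0 0 0"

```text
clock: 28.3
eef_pos: [514.7, 115.7, 277.9]
tool_rot: [3.141, 0.001, 0.702]
force: [0.8, -0.5, 0.3]
width: 55.8
gripper_force: 0.0
```

Request:
move_arm --targets "0.3 -2.14 2.545 0 0 0 0;0.3 -2.14 2.545 0 0 0 0;0.3 -2.14 2.545 0 0 0 0;0.3 -2.14 2.545 0 0 0 0;0.3 -2.14 2.545 0 0 0 0"

```text
clock: 28.72
eef_pos: [514.0, -50.9, 278.2]
tool_rot: [-3.141, 0.0, 0.701]
force: [0.2, 0.1, 0.6]
width: 55.5
gripper_force: 0.0
```

Request:
move_arm --targets "0.3 -2.14 2.545 0 0 0 0;0.3 -2.14 2.545 0 0 0 0;0.3 -2.14 2.545 0 0 0 0;0.3 -2.14 2.545 0 0 0 0;0.3 -2.14 2.545 0 0 0 0"

```text
clock: 29.13
eef_pos: [513.5, -217.0, 278.1]
tool_rot: [-3.141, 0.0, 0.7]
force: [1.2, 0.2, -0.4]
width: 55.4
gripper_force: 0.0
```

Request:
move_arm --targets "0.3 -2.14 2.545 0 0 0 0;0.3 -2.14 2.545 0 0 0 0;0.3 -2.14 2.545 0 0 0 0;0.3 -1 1.19 0 0 0 0;0.3 0 0 0 0 0 0"

```text
clock: 29.55
eef_pos: [511.6, -336.1, 278.2]
tool_rot: [3.139, 0.004, 0.694]
force: [-0.3, -0.6, -0.0]
width: 55.3
gripper_force: 0.0
```

```bash
python3 - <<'E'
from h import *
s=read_state();print(s['eef_pos'],s['tool_rot'],s['width'],s['qpos'])
d=snap('scene','s15.png')
from dw import dowel
print(dowel('s15.png',(205,135,250,190)))
E
```

```text
[ 511.61862209 -336.05526789  278.22873198] [3.13933668 0.0036713  0.69356181] 55.25626162202867 [ 0.14250925  0.6013649   0.65887368  1.58277261 -0.39598059  1.09362601
  0.02260145]
(array([221.22222222, 149.63492063]), array([218, 144,   7,  13,  63]))
```

Request:
move_arm --targets "0.3 -1.93 2.51 0 0 0 0;0.3 -1.93 2.51 0 0 0 0;0.3 -1.93 2.51 0 0 0 0;0.3 0 0 2 0 0 0;0.3 0 0 3 0 0 0"

```text
clock: 30.02
eef_pos: [518.9, -427.8, 230.4]
tool_rot: [3.135, -0.0, 0.698]
force: [0.9, -0.2, -1.2]
width: 55.2
gripper_force: 0.0
```

Request:
move_arm --targets "0.3 0 0 2 0 0 0;0.3 0 0 0 0 0 0;0.3 0 0 0 0 0 0;0.3 0 0 0 0 0 0"

```text
clock: 30.35
eef_pos: [519.5, -424.6, 209.7]
tool_rot: [3.14, -0.0, 0.7]
force: [-0.4, -0.4, 1.3]
width: 56.0
gripper_force: 0.0
```

```bash
python3 - <<'E'
from h import *
s=read_state();print(s['eef_pos'],s['tool_rot'],s['width'])
from dw import dowel
for n,b in(('scene',(205,135,250,190)),('top',(465,262,510,305))):
  d=snap(n,n+'16.png')
  try:print(dowel(n+'16.png',b))
  except Exception as e:print(e)
  print(proj(d,s['eef_pos']))
E
```

```text
[ 519.48173025 -424.57902326  209.66768074] [ 3.13994945e+00 -3.35539108e-04  6.99763458e-01] 55.95390875058596
(array([221.171875, 149.546875]), array([218, 144,   7,  13,  64]))
[[216.44264273 130.02944117]]
attempt to get argmax of an empty sequence
[[503.52103579 273.64729836]]
```

Request:
move_arm --targets "0.3 -0.69 0.2 0 0 0 0;0.3 0 0 3 0 0 0;0.3 0 0 3 0 0 0;0.3 0 0 2.4 0 0 0;0.3 0 0 1.2 0 0 0"

```text
clock: 30.87
eef_pos: [513.7, -429.8, 110.0]
tool_rot: [-3.138, 0.0, 0.698]
force: [0.2, 1.5, -0.5]
width: 55.3
gripper_force: 0.0
```

Request:
move_arm --targets "0.3 0 0 0 0 0 0;-1 0 0 0 0 0 0;-1 0 0 0 0 0 0;-1 0 0 0 0 0 0;-1 0 0 0 0 0 0"

```text
clock: 31.28
eef_pos: [515.6, -431.3, 114.0]
tool_rot: [3.139, -0.0, 0.698]
force: [-0.7, 0.6, 3.1]
width: 16.6
gripper_force: 58.6
```

Request:
move_arm --targets "-1 0 0 0 0 0 0;-1 0 0 0 0 0 0;-1 0 0 -1.5 0 0 0;-1 0 0 -2.5 0 0 0;-1 0 0 0 0 0 0"

```text
clock: 31.7
eef_pos: [516.5, -432.7, 156.6]
tool_rot: [3.135, -0.001, 0.698]
force: [0.4, -1.1, -0.6]
width: 16.1
gripper_force: 58.9
```

```bash
python3 - <<'E'
from h import *
s=read_state();print(s['eef_pos'],s['tool_rot'],s['width'],s['force'])
d=snap('scene','s17.png')
p=s['eef_pos'];print('woodtop if held',proj(d,p-[0,0,55.5]))
A=cv2.imread('pics/s17.png');hsv=cv2.cvtColor(A,cv2.COLOR_BGR2HSV); m=(A[:,:,2]>152)&(A[:,:,1]>110)&(hsv[:,:,1]>60); ys,xs=np.nonzero(m[130:185,200:250]); print(xs.mean()+200,ys.mean()+130,len(xs))
A=cv2.imread('pics/s14.png');hsv=cv2.cvtColor(A,cv2.COLOR_BGR2HSV); m=(A[:,:,2]>152)&(A[:,:,1]>110)&(hsv[:,:,1]>60); ys,xs=np.nonzero(m[130:185,200:250]); print(xs.mean()+200,ys.mean()+130,len(xs))
E
```

```text
[ 516.53136037 -432.70960569  156.5705165 ] [ 3.13452479e+00 -6.31821658e-04  6.98238054e-01] 16.076770990204896 [ 0.35779009 -1.09670795 -0.63151129]
woodtop if held [[221.99931356 154.59493807]]
221.44148936170214 155.72872340425533 188
225.36065573770492 165.11475409836066 183
```

Request:
move_arm --targets "-1 0 0 -2 0 0 0;-1 0 0 -3.5 0 0 0;-1 0 0 -3.3 0 0 0;-1 0 0 -1.5 0 0 0;-1 0 0 0 0 0 7.12"

```text
clock: 32.17
eef_pos: [516.1, -432.3, 259.3]
tool_rot: [3.135, -0.002, 0.573]
force: [0.9, -0.6, -1.4]
width: 16.7
gripper_force: 58.9
```

Request:
move_arm --targets "-1 0 0 0 0 0 7.12;-1 0 0 0 0 0 7.12;-1 0 0 0 0 0 7.12;-1 0 0 0 0 0 7.12;-1 0 0 0 0 0 7.12"

```text
clock: 32.58
eef_pos: [514.7, -429.8, 254.0]
tool_rot: [-3.14, 0.001, -0.053]
force: [-0.2, 0.1, -0.9]
width: 16.5
gripper_force: 59.0
```

Request:
move_arm --targets "-1 0 0 0 0 0 0;-1 -1 -1.5 0 0 0 0;-1 -1.5 -2.5 0 0 0 0;-1 -1.5 -3 0 0 0 0;-1 0 -3.3 0 0 0 0"

```text
clock: 33.0
eef_pos: [475.6, -325.9, 254.7]
tool_rot: [-3.141, 0.003, -0.049]
force: [-0.0, 0.1, -0.6]
width: 16.5
gripper_force: 58.9
```

Request:
move_arm --targets "-1 0 -3.3 0 0 0 0;-1 0 -3.3 0 0 0 0;-1 0 -3.3 0 0 0 0;-1 0 -3 0 0 0 0;-1 0 -2.5 0 0 0 0"

```text
clock: 33.42
eef_pos: [486.8, -168.9, 254.6]
tool_rot: [-3.14, 0.001, -0.042]
force: [0.4, -0.4, -1.4]
width: 16.5
gripper_force: 58.9
```

Request:
move_arm --targets "-1 0 -2 0 0 0 0;-1 0 -1.5 0 0 0 0;-1 0 -0.8 0 0 0 0;-1 0 0 0 0 0 0;-1 0 0 0 0 0 0"

```text
clock: 33.83
eef_pos: [489.1, -129.4, 255.2]
tool_rot: [3.141, 0.0, -0.046]
force: [0.0, -0.4, -1.4]
width: 15.9
gripper_force: 58.9
```

```bash
python3 - <<'E'
from h import *
s=read_state();print(s['eef_pos'],s['tool_rot'],s['width'],s['force'],s['qpos'])
d=snap('scene','s18.png')
p=s['eef_pos'];w=proj(d,p-[0,0,56])[0];print('woodtop if held',w)
A=cv2.imread('pics/s18.png');hsv=cv2.cvtColor(A,cv2.COLOR_BGR2HSV); m=(A[:,:,2]>152)&(A[:,:,1]>110)&(hsv[:,:,1]>60);u,v=w.astype(int); ys,xs=np.nonzero(m[v-20:v+20,u-20:u+20]); print(xs.mean()+u-20,ys.mean()+v-20,len(xs))
cv2.imwrite('pics/c18.png',cv2.resize(A[v-45:v+45,u-80:u+40],(640,480),interpolation=cv2.INTER_CUBIC))
E
```

```text
[ 489.12343656 -129.38646328  255.210443  ] [ 3.14088789e+00  4.75628622e-05 -4.55728829e-02] 15.930179283838886 [ 0.0441758  -0.41503636 -1.4010281 ] [-0.41045106  0.54591548  0.94116304  1.89848565 -0.53265594  0.97048901
 -0.84059994]
woodtop if held [299.32567824 172.28050903]
298.28333333333336 173.64583333333334 240
```

Request:
move_arm --targets "-1 0 0.2 -0.53 0 0 0;-1 1 0 0 0 0 0;-1 1.5 0 0 0 0 0;-1 1.5 0 0 0 0 0;-1 0 0 0 0 0 0"

```text
clock: 34.3
eef_pos: [532.8, -133.8, 260.8]
tool_rot: [3.14, -0.004, -0.046]
force: [0.7, 0.2, -1.8]
width: 16.2
gripper_force: 59.0
```

Request:
move_arm --targets "-1 0 0 0 0 0 0;-1 1.2 0 0 0 0 0;-1 1.2 0 0 0 0 0;-1 1.2 0 0 0 0 0;-1 0 0 0 0 0 0"

```text
clock: 34.72
eef_pos: [566.4, -135.0, 260.5]
tool_rot: [3.141, -0.001, -0.047]
force: [0.6, 0.4, -1.5]
width: 16.2
gripper_force: 59.0
```

Request:
move_arm --targets "-1 1.04 0 0 0 0 0;-1 0 0 0 0 0 0;-1 0 0 0 0 0 0"

```text
clock: 34.97
eef_pos: [574.4, -135.4, 260.5]
tool_rot: [3.142, 0.001, -0.048]
force: [0.5, -0.7, -1.5]
width: 16.7
gripper_force: 59.0
```

```bash
python3 - <<'E'
from h import *
s=read_state();print(s['eef_pos'],s['tool_rot'],s['width'],s['force'])
d=snap('scene','s19.png')
A=cv2.imread('pics/s19.png')
cv2.imwrite('pics/c19.png',cv2.resize(A[140:220,230:330],(600,480),interpolation=cv2.INTER_CUBIC))
E
```

```text
[ 574.44091344 -135.37564446  260.47308078] [ 3.14158488e+00  1.02526465e-03 -4.79842435e-02] 16.658792748613326 [ 0.54172926 -0.69072197 -1.52841767]
```

View pics/c19.png

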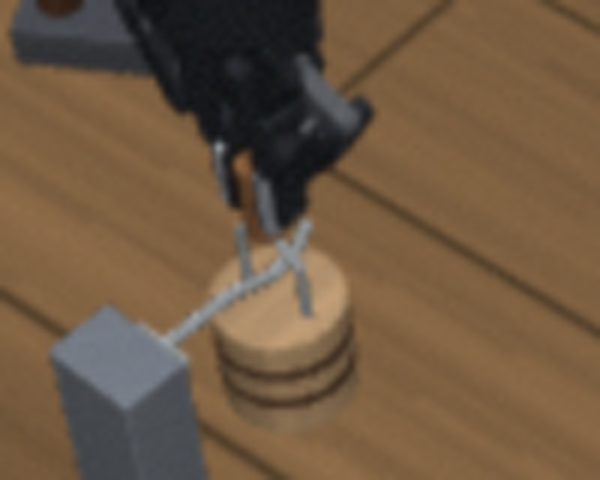

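Request:
move_arm --targets "-1 0 0 0.8 0 0 0;-1 0 0 0.8 0 0 0;-1 0 0 0.7 0 0 0;-1 0 0 0.6 0 0 0;-1 0 0 0.6 0 0 0"

```text
clock: 35.43
eef_pos: [574.9, -134.9, 224.6]
tool_rot: [-3.141, 0.001, -0.048]
force: [-0.3, -0.3, -0.6]
width: 16.2
gripper_force: 59.0
```

Request:
move_arm --targets "-1 0 0 0.5 0 0 0;-1 0 0 0.5 0 0 0;-1 0 0 0.3 0 0 0;-1 0 0 0 0 0 0;-1 0 0 0 0 0 0"

```text
clock: 35.85
eef_pos: [575.2, -135.1, 212.6]
tool_rot: [-3.142, 0.0, -0.048]
force: [-1.9, -0.3, -0.8]
width: 16.4
gripper_force: 59.0
```

```bash
python3 - <<'E'
from h import *
s=read_state();print(s['eef_pos'],s['tool_rot'],s['width'],s['force'])
fs=[]
for i in range(6): d=snap('scene','s20.png'); fs.append(read_state()['force'])
print(np.mean(fs,0))
# hook root tracking at column: brightest in column cols 258..266
A=cv2.cvtColor(cv2.imread('pics/s20.png'),cv2.COLOR_BGR2GRAY);B=cv2.cvtColor(cv2.imread('pics/s19.png'),cv2.COLOR_BGR2GRAY);C=cv2.cvtColor(cv2.imread('pics/s11.png'),cv2.COLOR_BGR2GRAY)
for u in(261,263,265): print(u,'sink0',B[185:210,u].tolist(),'\n b1',C[185:210,u].tolist(),'\n b4',A[185:210,u].tolist())
E
```

```text
[ 575.21729543 -135.11586898  212.57009909] [-3.14153017e+00  4.75679797e-04 -4.75589460e-02] 16.37546463382424 [-1.85564994 -0.2855811  -0.84483362]
[-1.6295878  0.2317598 -0.0446806]
261 sink0 [99, 99, 107, 106, 108, 110, 110, 112, 145, 147, 123, 108, 105, 110, 122, 113, 97, 87, 85, 84, 82, 84, 81, 78, 77] 
 b1 [98, 99, 107, 108, 108, 108, 109, 111, 110, 109, 107, 110, 138, 143, 115, 105, 91, 82, 89, 86, 82, 84, 81, 76, 78] 
 b4 [98, 100, 107, 107, 108, 108, 111, 111, 111, 108, 108, 105, 107, 107, 111, 137, 124, 97, 88, 86, 82, 84, 82, 80, 77]
263 sink0 [102, 100, 98, 105, 108, 112, 128, 144, 134, 102, 105, 107, 107, 106, 104, 105, 103, 103, 103, 107, 111, 109, 105, 102, 92] 
 b1 [101, 98, 98, 105, 107, 107, 107, 109, 111, 118, 140, 147, 130, 112, 106, 105, 105, 102, 104, 108, 109, 110, 105, 100, 92] 
 b4 [100, 99, 98, 105, 107, 109, 108, 109, 110, 112, 109, 108, 107, 120, 139, 139, 108, 100, 102, 108, 110, 110, 104, 102, 93]
265 sink0 [106, 115, 126, 137, 126, 141, 146, 128, 116, 94, 89, 87, 89, 99, 103, 103, 102, 103, 104, 104, 107, 110, 108, 108, 104] 
 b1 [102, 102, 100, 98, 105, 108, 106, 108, 121, 139, 140, 111, 104, 107, 105, 105, 105, 102, 104, 104, 107, 111, 112, 108, 106] 
 b4 [102, 103, 100, 100, 106, 108, 108, 108, 109, 110, 111, 119, 143, 146, 122, 109, 106, 105, 105, 103, 106, 112, 111, 106, 105]
```

Request:
move_arm --targets "-1 0 0 0.3 0 0 0;-1 0 0 0.3 0 0 0;-1 0 0 0 0 0 0;-1 0 0 0 0 0 0"

```text
clock: 36.48
eef_pos: [575.6, -135.2, 206.4]
tool_rot: [3.141, -0.0, -0.048]
force: [-0.5, 1.0, 1.2]
width: 16.2
gripper_force: 59.0
```

Request:
move_arm --targets "0.4 0 0 0 0 0 0;0.4 0 0 0 0 0 0;0.4 0 0 0 0 0 0;0.4 0 0 0 0 0 0;0.4 0 0 0 0 0 0"

```text
clock: 36.9
eef_pos: [575.5, -135.0, 206.7]
tool_rot: [-3.142, -0.0, -0.047]
force: [0.2, 0.2, 0.2]
width: 59.6
gripper_force: 0.0
```

```bash
python3 - <<'E'
from h import *
s=read_state();print(s['eef_pos'],s['width'],s['force'],s['clock'])
p=None
for i in range(20):
    c=wood(cams.get_image('scene'),(260,180,300,225)).astype(float)
    if p is not None: print(round(np.abs(c-p).mean(),2),end=' ')
    p=c
d=snap('scene','s21.png')
A=cv2.cvtColor(cv2.imread('pics/s21.png'),cv2.COLOR_BGR2GRAY);print(A[190:212,263].tolist())
A=cv2.imread('pics/s21.png');hsv=cv2.cvtColor(A,cv2.COLOR_BGR2HSV); m=(A[:,:,2]>152)&(A[:,:,1]>110)&(hsv[:,:,1]>60);u,v=277,200; ys,xs=np.nonzero(m[v-25:v+25,u-20:u+25]); print(xs.mean()+u-20,ys.mean()+v-25,len(xs))
print(proj(d,s['eef_pos']-[0,0,56]))
E
```

```text
[ 575.53555681 -135.01279823  206.65095933] 59.5883705790933 [0.21454001 0.19645647 0.22428394] 36.9
1.48 1.43 1.31 1.09 1.22 1.19 1.08 1.06 1.09 1.08 1.05 1.08 1.08 1.06 1.01 1.04 1.04 1.02 1.04 [108, 108, 108, 111, 111, 107, 107, 108, 105, 103, 142, 147, 123, 105, 109, 111, 111, 104, 104, 96, 75, 72]
277.2863070539419 202.92946058091286 241
[[278.38229924 201.51243846]]
```

Request:
move_arm --targets "0.4 0 0 0 0 0 0;0.4 0 0 0 0 0 0;0.4 0 0 0 0 0 0;0.4 0 0 0 0 0 0;0.4 0 0 0 0 0 0"

```text
clock: 38.37
eef_pos: [575.4, -135.1, 206.6]
tool_rot: [-3.142, 0.0, -0.047]
force: [0.7, -1.1, -0.9]
width: 59.9
gripper_force: 0.0
```

Request:
move_arm --targets "0.4 0 0 0 0 0 0;0.4 0 0 0 0 0 0;0.4 0 0 0 0 0 0;0.4 0 0 0 0 0 0;0.4 0 0 0 0 0 0"

```text
clock: 38.78
eef_pos: [575.4, -135.1, 206.6]
tool_rot: [3.142, 0.0, -0.047]
force: [0.6, 0.2, -0.0]
width: 59.8
gripper_force: 0.0
```

Request:
move_arm --targets "0.4 0 0 0 0 0 0;0.4 0 0 0 0 0 0;0.4 0 0 0 0 0 0;0.4 0 0 0 0 0 0;0.4 0 0 0 0 0 0"

```text
clock: 39.2
eef_pos: [575.4, -135.1, 206.6]
tool_rot: [3.142, 0.0, -0.047]
force: [-0.0, 0.8, 0.1]
width: 60.1
gripper_force: 0.0
```

Request:
move_arm --targets "0.4 0 0 0 0 0 0;0.4 0 0 0 0 0 0;0.4 0 0 0 0 0 0;0.4 0 0 0 0 0 0;0.4 0 0 0 0 0 0"

```text
clock: 39.62
eef_pos: [575.4, -135.1, 206.6]
tool_rot: [-3.142, 0.0, -0.047]
force: [0.1, 1.0, 0.3]
width: 60.0
gripper_force: 0.0
```

Request:
move_arm --targets "0.4 0 0 0 0 0 0;0.4 0 0 0 0 0 0;0.4 0 0 0 0 0 0;0.4 0 0 0 0 0 0;0.4 0 0 0 0 0 0"

```text
clock: 40.03
eef_pos: [575.4, -135.0, 206.6]
tool_rot: [-3.142, -0.0, -0.047]
force: [0.0, 0.6, 0.3]
width: 59.9
gripper_force: 0.0
```

Request:
move_arm --targets "0.4 0 0 0 0 0 0;0.4 0 0 0 0 0 0;0.4 0 0 0 0 0 0;0.4 0 0 0 0 0 0;0.4 0 0 0 0 0 0"

```text
clock: 40.45
eef_pos: [575.4, -135.1, 206.6]
tool_rot: [-3.142, -0.0, -0.047]
force: [-0.1, -0.3, 0.3]
width: 59.5
gripper_force: 0.0
```

Request:
move_arm --targets "0.4 0 0 0 0 0 0;0.4 0 0 0 0 0 0;0.4 0 0 0 0 0 0;0.4 0 0 0 0 0 0;0.4 0 0 0 0 0 0"

```text
clock: 40.87
eef_pos: [575.4, -135.1, 206.6]
tool_rot: [-3.142, 0.0, -0.047]
force: [0.4, 0.2, 0.5]
width: 60.0
gripper_force: 0.0
```

Request:
move_arm --targets "0.4 0 0 0 0 0 0;0.4 0 0 0 0 0 0;0.4 0 0 0 0 0 0;0.4 0 0 0 0 0 0;0.4 0 0 0 0 0 0"

```text
clock: 41.28
eef_pos: [575.4, -135.0, 206.6]
tool_rot: [-3.142, 0.0, -0.048]
force: [0.5, 0.4, -0.9]
width: 59.8
gripper_force: 0.0
```

Request:
move_arm --targets "0.4 0 0 0 0 0 0;0.4 0 0 0 0 0 0;0.4 0 0 0 0 0 0;0.4 0 0 0 0 0 0;0.4 0 0 0 0 0 0"

```text
clock: 41.7
eef_pos: [575.4, -135.0, 206.6]
tool_rot: [-3.142, 0.0, -0.047]
force: [0.1, -0.4, 0.4]
width: 59.7
gripper_force: 0.0
```

```bash
python3 - <<'E'
from h import *
p=None
for i in range(8):
    c=wood(cams.get_image('scene'),(260,180,300,225)).astype(float)
    if p is not None: print(round(np.abs(c-p).mean(),2),end=' ')
    p=c
print(read_state()['clock'])
E
```

```text
1.02 0.98 1.01 1.0 1.01 0.99 1.0 42.1
```

Request:
move_arm --targets "-1 0 0 0 0 0 0;-1 0 0 0 0 0 0;-1 0 0 0 0 0 0;-1 0 0 0 0 0 0;-1 0 0 0 0 0 0"

```text
clock: 42.52
eef_pos: [575.3, -135.0, 206.6]
tool_rot: [-3.141, 0.0, -0.047]
force: [-0.5, -0.1, 0.7]
width: 16.8
gripper_force: 58.4
```

Request:
move_arm --targets "-1 0 0 0 0 0 0;-1 0 0 -0.7 0 0 0;-1 0 0 -1.2 0 0 0;-1 0 0 -1.2 0 0 0;-1 0 0 -1.2 0 0 0"

```text
clock: 42.93
eef_pos: [575.5, -135.3, 251.2]
tool_rot: [3.141, -0.001, -0.048]
force: [-0.0, 0.2, -1.1]
width: 16.3
gripper_force: 58.5
```

Request:
move_arm --targets "-1 0 0 -1 0 0 0;-1 0 0 -0.3 0 0 0;-1 0 0 0 0 0 0;-1 0 0 0 0 0 0;-1 0 0 0 0 0 0"

```text
clock: 43.35
eef_pos: [575.0, -134.7, 262.0]
tool_rot: [-3.141, 0.001, -0.047]
force: [-0.1, 0.6, -2.7]
width: 16.4
gripper_force: 58.5
```

```bash
python3 - <<'E'
from h import *
s=read_state();print(s['eef_pos'],s['width'],s['force'])
d=snap('scene','s22.png')
A=cv2.cvtColor(cv2.imread('pics/s22.png'),cv2.COLOR_BGR2GRAY);print(A[185:210,263].tolist())
A=cv2.imread('pics/s22.png');hsv=cv2.cvtColor(A,cv2.COLOR_BGR2HSV); m=(A[:,:,2]>152)&(A[:,:,1]>110)&(hsv[:,:,1]>60)
w=proj(d,s['eef_pos']-[0,0,56])[0];u,v=w.astype(int); ys,xs=np.nonzero(m[v-20:v+22,u-20:u+25]); print(xs.mean()+u-20,ys.mean()+v-20,len(xs),w)
E
```

```text
[ 575.03724122 -134.71040423  262.01678363] 16.43311810322241 [-0.12797073  0.61925218 -2.67722929]
[100, 98, 100, 108, 111, 114, 127, 143, 134, 102, 105, 108, 106, 107, 105, 105, 103, 102, 105, 107, 111, 108, 105, 101, 92]
276.14285714285717 189.87557603686636 217 [276.64079928 188.23368598]
```

Request:
move_arm --targets "-1 -1 0 0 0 0 0;-1 -2 0 0 0 0 0;-1 -2.5 0 0 0 0 0;-1 -2 0 0 0 0 0;-1 -1.5 0 0 0 0 0"

```text
clock: 43.82
eef_pos: [483.1, -130.6, 262.0]
tool_rot: [-3.141, 0.002, -0.048]
force: [0.6, -0.1, -1.9]
width: 16.5
gripper_force: 58.6
```

Request:
move_arm --targets "-1 0 0 -1 0 0 0;-1 0 0 -2 0 0 0;-1 0 0 -1.5 0 0 0;-1 0.6 -1.5 0 0 0 0;-1 0.8 -2.8 0 0 0 0"

```text
clock: 44.23
eef_pos: [502.4, -91.9, 309.8]
tool_rot: [3.139, -0.004, -0.054]
force: [0.7, -0.4, -1.0]
width: 16.2
gripper_force: 58.7
```

Request:
move_arm --targets "-1 0.8 -3.2 0 0 0 0;-1 0.8 -3.2 0 0 0 0;-1 0.8 -3.2 0 0 0 0;-1 0.8 -3.2 0 0 0 0;-1 0.8 -3.2 0 0 0 0"

```text
clock: 44.65
eef_pos: [550.1, 71.5, 307.9]
tool_rot: [3.141, -0.001, -0.047]
force: [0.2, 0.0, -1.7]
width: 16.2
gripper_force: 58.7
```

Request:
move_arm --targets "-1 0.8 -3.2 0 0 0 0;-1 0.8 -3.2 0 0 0 0;-1 0.8 -3.2 0 0 0 0;-1 0.8 -3.2 0 0 0 0;-1 0.8 -2.6 0 0 0 0"

```text
clock: 45.07
eef_pos: [596.9, 225.4, 307.3]
tool_rot: [-3.141, 0.0, -0.044]
force: [0.9, 0.2, -1.8]
width: 16.5
gripper_force: 58.7
```

Request:
move_arm --targets "-1 0.8 -1.8 0 0 0 0;-1 0.3 -0.7 0 0 0 0;-1 0 0 0 0 0 0;-1 0 0 0 0 0 0;-1 0 0 0 0 0 0"

```text
clock: 45.48
eef_pos: [608.4, 243.5, 307.9]
tool_rot: [3.14, 0.0, -0.05]
force: [0.1, -0.4, -1.1]
width: 16.7
gripper_force: 58.7
```

```bash
python3 - <<'E'
from h import *
s=read_state();print(s['eef_pos'],s['tool_rot'],s['width'],s['force'],s['qpos'])
d=snap('scene','s23.png')
A=cv2.imread('pics/s23.png');hsv=cv2.cvtColor(A,cv2.COLOR_BGR2HSV); m=(A[:,:,2]>152)&(A[:,:,1]>110)&(hsv[:,:,1]>60)
w=proj(d,s['eef_pos']-[0,0,56])[0];u,v=w.astype(int); ys,xs=np.nonzero(m[v-20:v+22,u-25:u+25]); print(xs.mean()+u-25,ys.mean()+v-20,len(xs),w)
E
```

```text
[608.41227718 243.46853413 307.92621253] [ 3.14043699e+00  1.28016659e-04 -5.03855186e-02] 16.70401168139641 [ 0.12759894 -0.40417226 -1.07692284] [-0.9079069   0.73626496  0.95697567  1.41326803 -0.60459434  1.30189033
 -1.53681247]
380.196875 263.09791666666666 960 [386.63773706 260.80747905]
```

Request:
move_arm --targets "-1 0 0 2 0 0 0;-1 0 0 3.5 0 0 0;-1 0 0 3.8 0 0 0;-1 0 0 3.3 0 0 0;-1 0 0 2 0 0 0"

```text
clock: 45.95
eef_pos: [606.3, 244.4, 158.4]
tool_rot: [3.14, 0.004, -0.05]
force: [-0.8, -0.0, -1.5]
width: 16.3
gripper_force: 58.8
```

Request:
move_arm --targets "-1 0 0 1 0 0 0;-1 0 0 0.6 0 0 0;-1 0 0 0 0 0 0;-1 0 0 0 0 0 0"

```text
clock: 46.28
eef_pos: [609.5, 245.4, 147.1]
tool_rot: [-3.141, -0.002, -0.048]
force: [0.5, 0.3, -0.9]
width: 16.3
gripper_force: 58.8
```

Request:
move_arm --targets "-1 0 0 0.2 0 0 0;-1 0 0 0.1 0 0 0;-1 0 0 0 0 0 0;-1 0 0 0 0 0 0"

```text
clock: 46.62
eef_pos: [608.7, 246.0, 143.2]
tool_rot: [-3.141, -0.001, -0.047]
force: [-0.5, -1.0, -2.5]
width: 16.7
gripper_force: 58.8
```

Request:
move_arm --targets "-1 0 0 0.1 0 0 0;-1 0 0 0 0 0 0;-1 0 0 0 0 0 0"

```text
clock: 46.87
eef_pos: [608.5, 245.9, 141.6]
tool_rot: [3.142, 0.0, -0.047]
force: [-0.4, 0.1, -1.4]
width: 15.7
gripper_force: 58.8
```

Request:
move_arm --targets "-1 0 0 0.1 0 0 0;-1 0 0 0 0 0 0;-1 0 0 0 0 0 0"

```text
clock: 47.12
eef_pos: [608.4, 245.8, 140.5]
tool_rot: [3.142, 0.0, -0.047]
force: [-0.8, -0.5, -1.6]
width: 16.0
gripper_force: 58.8
```

Request:
move_arm --targets "-1 0 0 0.15 0 0 0;-1 0 0 0 0 0 0;-1 0 0 0 0 0 0"

```text
clock: 47.37
eef_pos: [608.4, 245.8, 138.9]
tool_rot: [3.141, 0.0, -0.047]
force: [0.2, 0.8, -0.9]
width: 16.3
gripper_force: 58.8
```

Request:
move_arm --targets "-1 0 0 0.15 0 0 0;-1 0 0 0 0 0 0;-1 0 0 0 0 0 0"

```text
clock: 47.62
eef_pos: [608.4, 245.8, 137.5]
tool_rot: [-3.142, 0.0, -0.047]
force: [-0.2, -0.6, -1.6]
width: 16.4
gripper_force: 58.8
```

Request:
move_arm --targets "-1 0 0 0.1 0 0 0;-1 0 0 0 0 0 0;-1 0 0 0 0 0 0"

```text
clock: 47.87
eef_pos: [608.4, 245.8, 136.5]
tool_rot: [3.142, 0.0, -0.047]
force: [-0.3, 0.9, -0.7]
width: 16.5
gripper_force: 58.8
```

Request:
move_arm --targets "-1 0 0 0.1 0 0 0;-1 0 0 0 0 0 0;-1 0 0 0 0 0 0"

```text
clock: 48.12
eef_pos: [608.5, 245.8, 135.5]
tool_rot: [3.142, 0.0, -0.047]
force: [0.7, 0.1, -2.2]
width: 16.7
gripper_force: 58.8
```

Request:
move_arm --targets "-1 0 0 0.1 0 0 0;-1 0 0 0 0 0 0;-1 0 0 0 0 0 0"

```text
clock: 48.37
eef_pos: [608.4, 245.8, 134.5]
tool_rot: [3.142, 0.0, -0.047]
force: [-0.4, -0.7, -1.0]
width: 16.2
gripper_force: 58.8
```

Request:
move_arm --targets "-1 0 0 0.08 0 0 0;-1 0 0 0 0 0 0;-1 0 0 0 0 0 0"

```text
clock: 48.62
eef_pos: [608.6, 245.8, 133.8]
tool_rot: [-3.142, -0.0, -0.047]
force: [-0.0, 0.5, -0.6]
width: 16.5
gripper_force: 58.9
```

```bash
python3 - <<'E'
from h import *
f=[]
for i in range(3): snap('scene','s24.png'); f.append(read_state()['force'])
print(np.mean(f,0))
E
```

```text
[ 0.26092277 -0.38885115 -1.27400797]
```

Request:
move_arm --targets "-1 0 0 0.08 0 0 0;-1 0 0 0 0 0 0;-1 0 0 0 0 0 0"

```text
clock: 49.02
eef_pos: [609.0, 245.8, 133.7]
tool_rot: [-3.141, -0.001, -0.048]
force: [0.4, -0.1, 3.7]
width: 16.4
gripper_force: 59.2
```

Request:
move_arm --targets "-1 0 0 0.08 0 0 0;-1 0 0 0 0 0 0;-1 0 0 0 0 0 0"

```text
clock: 49.27
eef_pos: [609.4, 245.9, 133.6]
tool_rot: [-3.141, -0.002, -0.047]
force: [-0.2, 0.0, 7.8]
width: 16.6
gripper_force: 59.8
```

Request:
move_arm --targets "-1 0 0 0.08 0 0 0;-1 0 0 0 0 0 0;-1 0 0 0 0 0 0"

```text
clock: 49.52
eef_pos: [609.6, 245.9, 133.5]
tool_rot: [-3.14, -0.003, -0.047]
force: [-1.4, 0.1, 12.4]
width: 16.2
gripper_force: 60.4
```

Request:
move_arm --targets "-1 0 0 -0.2 0 0 0;-1 0 0 0 0 0 0;0.4 0 0 0 0 0 0;0.4 0 0 0 0 0 0;0.4 0 0 0 0 0 0"

```text
clock: 49.93
eef_pos: [608.1, 245.8, 132.8]
tool_rot: [3.141, 0.001, -0.047]
force: [0.1, -0.1, -0.1]
width: 52.6
gripper_force: 0.0
```

Request:
move_arm --targets "0.4 0 0 0 0 0 0;0.4 0 0 -2 0 0 0;0.4 0 0 -4 0 0 0;0.4 0 0 -4 0 0 0;0.4 0 0 -4 0 0 0"

```text
clock: 50.35
eef_pos: [608.0, 245.5, 274.5]
tool_rot: [3.141, 0.001, -0.048]
force: [0.8, -0.5, 1.2]
width: 59.6
gripper_force: 0.0
```

Request:
move_arm --targets "0.4 0 0 -1 0 0 -2.7;0.4 0 0 0 0 0 0;0.4 0 0 0 0 0 0"

```text
clock: 50.6
eef_pos: [608.4, 245.9, 283.6]
tool_rot: [-3.141, -0.0, -0.001]
force: [-1.4, 0.1, -1.2]
width: 59.7
gripper_force: 0.0
```

```bash
python3 - <<'E'
from loc import *
s=read_state();print(s['eef_pos'],s['tool_rot'],s['width'])
snap('scene','s25.png');snap('top','t25.png')
A=cv2.imread('pics/s25.png');C=A[225:275,325:370].astype(int);
d=meta('s25.png')
print('knob exp',proj(d,[[595,95,182],[595,95,162],[595,95,137]]),proj(meta('t25.png'),[[595,95,182],[595,95,162]]))
for f,b in(('s25.png',(330,225,370,275)),('t25.png',(265,215,310,265))):
    try:
        c,st=dowel(f,b);print(f,c,st,ray(meta(f),*c,160).round(1))
    except Exception as e:print(f,e)
# dowels of the blanks in the tray
for nm,x,y,z0,z1 in(('b1',515,233.5,99,141),('b4',608.5,246,123,165)):
    for f in('s25.png','t25.png'):
        u,v=proj(meta(f),[x,y,(z0+z1)/2])[0].astype(int)
        c,st=dowel(f,(u-15,v-15,u+15,v+15)) ;print(nm,f,(u,v),c,st)
E
```

```text
[608.39620399 245.93838068 283.57234822] [-3.14063180e+00 -2.21518617e-04 -9.65159618e-04] 59.73694422528125
knob exp [[339.37446327 241.74716753]
 [339.36300396 246.25326563]
 [339.34906972 251.73256987]] [[290.03157724 226.99773271]
 [290.21663785 228.78258304]]
s25.png [337.30864198 246.35802469] [334 240   7  14  81] [597.4  90.2 160. ]
t25.png [292.14545455 228.85454545] [289 224   7  10  55] [595.7  90.3 160. ]
b1 s25.png (np.int64(400), np.int64(262)) [411.67142857 263.84285714] [409 257   6  14  70]
b1 t25.png (np.int64(233), np.int64(258)) [223.04255319 263.85106383] [220 260   7   9  47]
b4 s25.png (np.int64(384), np.int64(285)) [382.71641791 285.80597015] [380 280   7  13  67]
b4 t25.png (np.int64(231), np.int64(220)) [232.38461538 219.03846154] [229 215   7  10  52]
```

```bash
python3 - <<'E'
from loc import *
for f,b in(('s25.png',(397,250,425,280)),('t25.png',(210,250,240,275))):
    c,st=dowel(f,b);print(c,st,ray(meta(f),*c,120).round(1))
loc('s25.png','t25.png',(397,250,425,280),(210,250,240,275),120)
A=cv2.imread('pics/s25.png');C=A[255:300,395:430].astype(int)
for r in C: print(' '.join('%3d'%x[2] for x in r))
E
```

```text
[411.97402597 263.58441558] [409 257   7  14  77] [498.3 258.  120. ]
[223.04255319 263.85106383] [220 260   7   9  47] [498.5 258.4 120. ]
s25.png [411.97402597 263.58441558] [409 257   7  14  77] [498.3 258.  120. ]
t25.png [223.04255319 263.85106383] [220 260   7   9  47] [498.5 258.4 120. ]
[498.4 258.2] [0.05 0.08 0.08 0.03]
132 133 126  68  85  71  41  26  23  21  23  20  23  25  20  20  23  35  74 109 120 121 125 126 126 126 127 128 127 129 126 115 100  89  89
132 130 109  67  88  85  47  25  22  25  24  22  34  29  27  24  34  79 113 120 122 121 123 124 124 126 127 127 130 129 129 128 124 108  93
130 126 102  77  90  89  48  23  21  23  29  36  71  46  30  33  71 124 131 128 125 122 121 121 122 124 126 126 128 127 128 130 131 125 119
134 125  87  78  90  89  45  25  22  24  35  67 115  99  65  74 123 134 133 135 135 126 123 121 122 123 122 124 125 127 128 128 128 129 128
161 138  76  85  91  90  41  28  23  31  69 117 130 126 122 129 136 133 133 137 137 132 126 125 123 121 121 124 124 124 128 126 128 128 127
146 155  88  87  91  79  34  26  28  48  96 129 134 131 122 136 136 
[... 4831 characters left out ...]

174 177 178 184 189 190 191 190 186 186 186 188 187 186 189 193 193 192 192 194 190 185 181 177 175 174 177 179 182 184 186 186 179 171 166
174 176 176 177 181 187 191 192 191 187 185 187 186 186 187 188 190 192 192 192 192 192 188 183 179 177 175 176 177 180 182 186 188 184 176
174 175 175 175 177 179 183 190 191 190 188 186 184 186 186 187 187 189 191 192 191 190 192 189 185 180 176 174 174 177 178 181 184 186 186
176 174 174 176 176 177 178 182 187 190 189 189 188 185 187 188 186 187 188 189 190 193 190 192 191 187 182 179 175 173 174 178 178 182 186
178 177 175 174 174 175 176 176 180 185 190 189 189 188 187 185 187 188 186 187 188 190 190 191 191 192 188 184 179 176 172 174 175 179 179
```

Request:
move_arm --targets "1 -0.2 1.5 0 0 0 0;1 -0.3 3.5 0 0 0 0;1 -0.3 3.5 0 0 0 0;1 -0.3 3.5 0 0 0 0;1 -0.1 2.5 0 0 0 0"

```text
clock: 51.12
eef_pos: [594.6, 95.7, 282.5]
tool_rot: [3.139, 0.003, -0.005]
force: [0.8, 0.1, 0.4]
width: 85.3
gripper_force: 0.0
```

Request:
move_arm --targets "1 0 1 0 0 0 0;1 0 0 0 0 0 0;1 0 0 2 0 0 0;1 0 0 3 0 0 0;1 0 0 2 0 0 0"

```text
clock: 51.53
eef_pos: [595.5, 93.4, 210.7]
tool_rot: [-3.14, 0.003, 0.002]
force: [-0.6, -0.1, -1.4]
width: 85.3
gripper_force: 0.0
```

Request:
move_arm --targets "1 0 0 0 0 0 0;1 0 0 0 0 0 0;1 0 0 0 0 0 0"

```text
clock: 51.78
eef_pos: [597.2, 91.6, 214.1]
tool_rot: [3.141, -0.001, 0.001]
force: [-0.0, 0.2, 0.2]
width: 85.4
gripper_force: 0.0
```

Request:
move_arm --targets "1 0 0 2 0 0 0;1 0 0 2.7 0 0 0;1 0 0 2 0 0 0;1 0 0 0 0 0 0;-1 0 0 0 0 0 0"

```text
clock: 52.2
eef_pos: [596.9, 91.0, 147.2]
tool_rot: [3.142, -0.0, 0.0]
force: [0.9, -1.1, 0.3]
width: 75.0
gripper_force: 0.0
```

Request:
move_arm --targets "-1 0 0 0 0 0 0;-1 0 0 0 0 0 0;-1 0 0 0 0 0 0;-1 0 0 0 0 0 0;-1 0 0 0 0 0 0"

```text
clock: 52.62
eef_pos: [597.0, 91.0, 147.4]
tool_rot: [-3.141, -0.001, -0.0]
force: [-1.0, 0.8, 5.2]
width: 17.4
gripper_force: 58.3
```

Request:
move_arm --targets "-1 0 0 0 0 0 0;-1 0 0 0 0 0 0;-1 0 0 0 0 0 0;-1 0 0 0 0 0 0;-1 0 0 0 0 0 0"

```text
clock: 53.03
eef_pos: [597.0, 91.0, 147.5]
tool_rot: [-3.141, -0.001, -0.0]
force: [-0.7, 1.2, 6.0]
width: 17.8
gripper_force: 58.3
```

Request:
move_arm --targets "-1 -0.05 0.3 0 0 0 0;-1 -0.08 0.52 0 0 0 0;-1 -0.13 0.82 0 0 0 0;-1 -0.45 0.7 0 0 0 0;-1 -0.45 0.7 0 0 0 0"

```text
clock: 53.45
eef_pos: [584.4, 63.1, 147.3]
tool_rot: [-3.136, 0.001, 0.001]
force: [-4.1, 7.7, 9.1]
width: 18.1
gripper_force: 58.8
```

Request:
move_arm --targets "-1 -0.7 0.45 0 0 0 0;-1 -0.7 0.45 0 0 0 0;-1 -0.82 0.13 0 0 0 0;-1 -0.82 0.13 0 0 0 0;-1 -0.8 -0.215 0 0 0 0"

```text
clock: 53.87
eef_pos: [548.2, 53.4, 147.5]
tool_rot: [-3.138, -0.004, 0.001]
force: [3.3, 5.4, 1.6]
width: 17.8
gripper_force: 58.4
```

Request:
move_arm --targets "-1 -0.8 -0.215 0 0 0 0;-1 -0.645 -0.525 0 0 0 0;-1 -0.645 -0.525 0 0 0 0;-1 -0.38 -0.74 0 0 0 0;-1 -0.38 -0.74 0 0 0 0"

```text
clock: 54.28
eef_pos: [519.5, 77.9, 147.4]
tool_rot: [3.14, -0.004, -0.001]
force: [5.3, -0.2, 5.1]
width: 18.0
gripper_force: 59.0
```

Request:
move_arm --targets "-1 -0.045 -0.83 0 0 0 0;-1 -0.045 -0.83 0 0 0 0;-1 0.3 -0.775 0 0 0 0;-1 0.3 -0.775 0 0 0 0;-1 0.59 -0.59 0 0 0 0"

```text
clock: 54.7
eef_pos: [525.6, 117.5, 147.2]
tool_rot: [-3.139, 0.007, -0.0]
force: [-8.5, 3.5, 20.5]
width: 18.0
gripper_force: 60.7
```

Request:
move_arm --targets "-1 0.59 -0.59 0 0 0 0;-1 0.775 -0.3 0 0 0 0;-1 0.775 -0.3 0 0 0 0;-1 0.83 0.045 0 0 0 0;-1 0.83 0.045 0 0 0 0"

```text
clock: 55.12
eef_pos: [566.2, 131.6, 147.4]
tool_rot: [-3.136, 0.002, 0.003]
force: [-1.9, 3.9, 12.0]
width: 18.1
gripper_force: 59.9
```

Request:
move_arm --targets "-1 0.74 0.38 0 0 0 0;-1 0.74 0.38 0 0 0 0;-1 0.525 0.645 0 0 0 0;-1 0.525 0.645 0 0 0 0;-1 0.215 0.8 0 0 0 0"

```text
clock: 55.53
eef_pos: [595.9, 101.4, 147.5]
tool_rot: [-3.139, -0.002, 0.002]
force: [2.4, 3.1, 7.5]
width: 18.0
gripper_force: 59.4
```

Request:
move_arm --targets "-1 0.215 0.8 0 0 0 0;-1 -0.13 0.82 0 0 0 0;-1 -0.13 0.82 0 0 0 0;-1 -0.45 0.7 0 0 0 0;-1 -0.45 0.7 0 0 0 0"

```text
clock: 55.95
eef_pos: [584.1, 62.8, 147.2]
tool_rot: [-3.137, 0.002, 0.001]
force: [-2.8, 7.0, 12.6]
width: 17.9
gripper_force: 60.0
```

```bash
python3 - <<'E'
from dw import *
s=read_state();print(s['eef_pos'],s['force'],s['width'])
snap('scene','s26.png')
# blanks moved +y by ~145 mm?
for nm,x,y,z in(('b1',498,258,120),('b4',608.5,246,144)):
  for dy in(125,145):
    u,v=proj(meta('s26.png'),[x,y+dy,z])[0].astype(int)
    try:print(nm,(u,v),*dowel('s26.png',(u-18,v-18,u+18,v+18)))
    except Exception as e:print(nm,u,v,e)
E
```

```text
[584.12384488  62.81795553 147.17897887] [-2.82666433  6.97578249 12.64235949] 17.907597614192905
b1 (np.int64(454), np.int64(289)) [458.45454545 292.29545455] [455 288   9  12  44]
b1 (np.int64(461), np.int64(294)) [458.45454545 292.29545455] [455 288   9  12  44]
b4 (np.int64(427), np.int64(313)) [431.32467532 319.25974026] [428 313   8  13  77]
b4 (np.int64(434), np.int64(318)) [431.32467532 319.25974026] [428 313   8  13  77]
```

Request:
move_arm --targets "-1 -0.7 0.45 0 0 0 0;-1 -0.7 0.45 0 0 0 0;-1 -0.82 0.13 0 0 0 0;-1 -0.82 0.13 0 0 0 0;-1 -0.8 -0.215 0 0 0 0"

```text
clock: 56.42
eef_pos: [547.4, 53.6, 147.4]
tool_rot: [-3.138, -0.002, 0.001]
force: [3.4, 4.4, 8.1]
width: 17.9
gripper_force: 59.4
```

Request:
move_arm --targets "-1 -0.8 -0.215 0 0 0 0;-1 -0.645 -0.525 0 0 0 0;-1 -0.645 -0.525 0 0 0 0;-1 -0.38 -0.74 0 0 0 0;-1 -0.38 -0.74 0 0 0 0"

```text
clock: 56.83
eef_pos: [519.3, 78.3, 147.4]
tool_rot: [3.141, -0.003, -0.001]
force: [5.6, -0.8, 5.4]
width: 17.7
gripper_force: 59.2
```

Request:
move_arm --targets "-1 -0.045 -0.83 0 0 0 0;-1 -0.045 -0.83 0 0 0 0;-1 0.3 -0.775 0 0 0 0;-1 0.3 -0.775 0 0 0 0;-1 0.59 -0.59 0 0 0 0"

```text
clock: 57.25
eef_pos: [525.7, 117.7, 147.2]
tool_rot: [-3.139, 0.007, -0.0]
force: [-7.8, 3.8, 20.4]
width: 18.0
gripper_force: 60.8
```

Request:
move_arm --targets "-1 0.59 -0.59 0 0 0 0;-1 0.775 -0.3 0 0 0 0;-1 0.775 -0.3 0 0 0 0;-1 0.83 0.045 0 0 0 0;-1 0.83 0.045 0 0 0 0"

```text
clock: 57.67
eef_pos: [566.3, 131.5, 147.4]
tool_rot: [-3.136, 0.002, 0.003]
force: [-1.4, 3.4, 12.4]
width: 18.0
gripper_force: 59.9
```

Request:
move_arm --targets "-1 0.74 0.38 0 0 0 0;-1 0.74 0.38 0 0 0 0;-1 0.525 0.645 0 0 0 0;-1 0.3 0.4 0 0 0 0;-1 0.225 0.245 0 0 0 0"

```text
clock: 58.08
eef_pos: [593.6, 108.6, 147.4]
tool_rot: [-3.139, -0.002, 0.001]
force: [1.0, 2.8, 8.3]
width: 17.7
gripper_force: 59.5
```

Request:
move_arm --targets "-1 0.11 0.4 0 0 0 0;-1 0.1 0.4 0 0 0 0;-1 0.1 0.3 0 0 0 0;-1 0 0 0 0 0 0;-1 0 0 0 0 0 0"

```text
clock: 58.5
eef_pos: [596.7, 96.2, 147.5]
tool_rot: [-3.141, -0.003, -0.0]
force: [3.2, 1.3, 7.1]
width: 18.0
gripper_force: 59.4
```

Now creep to the stop, watching +y force.

Request:
move_arm --targets "-1 0 0.25 0 0 0 0;-1 0 0.25 0 0 0 0;-1 0 0 0 0 0 0"

```text
clock: 58.75
eef_pos: [596.9, 91.7, 147.5]
tool_rot: [-3.141, -0.003, -0.0]
force: [3.0, 0.5, 7.5]
width: 17.7
gripper_force: 59.3
```

Request:
move_arm --targets "-1 0 0.2 0 0 0 0;-1 0 0.1 0 0 0 0;-1 0 0 0 0 0 0"

```text
clock: 59.0
eef_pos: [596.9, 91.5, 147.5]
tool_rot: [-3.137, -0.003, 0.002]
force: [3.8, 5.2, 7.9]
width: 18.0
gripper_force: 59.5
```

Request:
move_arm --targets "-1 0 0.2 0 0 0 0;-1 0 0.1 0 0 0 0;-1 0 0 0 0 0 0"

```text
clock: 59.25
eef_pos: [596.9, 91.3, 147.4]
tool_rot: [-3.133, -0.002, 0.003]
force: [3.8, 11.1, 8.8]
width: 17.7
gripper_force: 59.6
```

Request:
move_arm --targets "-1 0 0.2 0 0 0 0;-1 0 0 0 0 0 0;-1 0 0 0 0 0 0;1 0 0 0 0 0 0;1 0 0 0 0 0 0"

```text
clock: 59.67
eef_pos: [594.0, 84.2, 145.8]
tool_rot: [-3.141, 0.003, 0.001]
force: [-0.5, -1.3, -0.4]
width: 41.0
gripper_force: 0.0
```

Request:
move_arm --targets "1 0 0 0 0 0 0;1 0 0 0 0 0 0;1 0 0 -2 0 0 0;1 0 0 -3.5 0 0 0;1 0 0 -3.5 0 0 0"

```text
clock: 60.08
eef_pos: [593.9, 82.2, 236.0]
tool_rot: [3.14, 0.004, -0.002]
force: [0.5, 0.6, 0.5]
width: 85.6
gripper_force: 0.0
```

Request:
move_arm --targets "1 -2 0 -3 0 0 0;1 -3 1 0 0 0 0;1 -3.5 1 0 0 0 0;1 -3.5 1 0 0 0 0;1 -2 0 0 0 0 0"

```text
clock: 60.5
eef_pos: [450.7, 50.4, 265.9]
tool_rot: [-3.141, 0.004, -0.005]
force: [-0.3, -0.9, 0.1]
width: 85.4
gripper_force: 0.0
```

```bash
python3 - <<'E'
from dw import *
s=read_state();print(s['eef_pos'],s['force'],s['width'])
snap('scene','s27.png');snap('top','t27.png')
for f,b in(('s27.png',(325,225,370,275)),('t27.png',(265,205,310,265))):
    try:c,st=dowel(f,b);print('knob',c,st,ray(meta(f),*c,160).round(1))
    except Exception as e:print(e)
# tray front-edge profile in top image along the mid-rail row, start vs now
A=cv2.imread('pics/t27.png');B=cv2.imread('pics/top0.png')
for v in(235,250): print(v,B[v,150:205,0].tolist(),'\n',A[v,150:205,0].tolist())
for nm,x,y,z in(('b1',498,258+250,120),('b4',608.5,246+250,144)):
  for f in('s27.png','t27.png'):
    u,v=proj(meta(f),[x,y,z])[0].astype(int); a,b,c,d=(u-20,v-20,u+20,v+20)
    C=cv2.imread('pics/'+f)[b:d,a:c].astype(int); m=((C[...,1]<.80*C[...,2])).astype(np.uint8)
    n,l,st,ce=cv2.connectedComponentsWithStats(m);i=np.argsort(-st[1:,4])[:2]+1;print(nm,f,(u,v),[(st[k].tolist(),(ce[k]+[a,b]).round(1).tolist()) for k in i])
E
```

```text
[450.66213031  50.36656204 265.91466696] [-0.25416275 -0.88087332  0.11638384] 85.44164907777096
knob [337.22222222 246.16049383] [334 240   7  14  81] [597.1  89.7 160. ]
attempt to get argmax of an empty sequence
235 [203, 206, 206, 203, 206, 205, 205, 179, 106, 112, 113, 112, 110, 115, 112, 112, 117, 114, 115, 114, 115, 115, 116, 116, 118, 118, 120, 119, 118, 105, 66, 78, 120, 133, 134, 136, 139, 138, 140, 139, 142, 142, 143, 139, 143, 141, 142, 143, 144, 142, 144, 146, 144, 144, 143] 
 [202, 201, 202, 204, 201, 202, 200, 174, 106, 109, 108, 111, 112, 111, 112, 110, 113, 114, 113, 116, 114, 112, 112, 117, 109, 77, 68, 105, 125, 130, 128, 129, 128, 131, 131, 135, 137, 135, 135, 137, 137, 138, 139, 139, 141, 139, 141, 140, 141, 139, 142, 141, 142, 142, 139]
250 [208, 208, 210, 211, 187, 131, 124, 125, 127, 125, 124, 123, 123, 124, 124, 121, 124, 121, 122, 122, 122, 121, 121, 124, 125, 122, 116, 89, 61, 101, 138, 134, 135, 136, 135, 135, 134, 136, 134, 134, 133, 132, 133, 134, 132, 133, 132, 130, 129, 129, 130, 130, 128, 131, 128] 
 [204, 207, 204, 205, 185, 129, 120, 122, 123, 123, 122, 122, 122, 118, 120, 122, 119, 120, 118, 118, 120, 117, 99, 55, 90, 131, 132, 132, 135, 133, 136, 134, 132, 132, 134, 132, 132, 132, 132, 134, 134, 130, 131, 131, 133, 131, 128, 128, 129, 129, 126, 129, 129, 125, 126]
b1 s27.png (np.int64(499), np.int64(318)) []
b1 t27.png (np.int64(125), np.int64(255)) []
b4 s27.png (np.int64(474), np.int64(344)) []
b4 t27.png (np.int64(133), np.int64(211)) []
```

```bash
python3 - <<'E'
from h import *
for a,b,(x0,y0,x1,y1) in(('scene0.png','s27.png',(425,270,560,410)),('top0.png','t27.png',(70,175,190,280))):
    D=np.abs(cv2.imread('pics/'+a).astype(int)-cv2.imread('pics/'+b))[y0:y1,x0:x1].max(2)
    m=(D>14).astype(np.uint8);n,l,st,ce=cv2.connectedComponentsWithStats(m)
    print(b,[(st[k].tolist(),(ce[k]+[x0,y0]).round(0).tolist()) for k in range(1,n) if st[k,4]>12])
d=meta('s27.png');t=meta('t27.png')
for q in(d,t):print(proj(q,[[498,508,55],[498,508,141],[608,496,79],[608,496,165]]).round(0).tolist())
E
```

```text
s27.png [([29, 34, 11, 9, 34], [460.0, 307.0]), ([25, 43, 5, 4, 13], [452.0, 315.0]), ([72, 43, 8, 7, 39], [500.0, 316.0]), ([12, 48, 14, 18, 28], [443.0, 327.0]), ([64, 53, 14, 10, 44], [496.0, 328.0]), ([55, 61, 18, 15, 117], [487.0, 340.0]), ([40, 71, 13, 14, 111], [471.0, 348.0]), ([98, 76, 8, 7, 27], [526.0, 348.0]), ([24, 86, 27, 24, 244], [458.0, 371.0]), ([48, 86, 4, 7, 13], [474.0, 359.0]), ([91, 89, 6, 5, 15], [519.0, 361.0]), ([67, 126, 6, 5, 17], [495.0, 398.0]), ([61, 134, 6, 6, 26], [488.0, 406.0])]
t27.png [([30, 25, 19, 65, 363], [109.0, 233.0]), ([60, 30, 12, 10, 82], [135.0, 210.0]), ([98, 32, 19, 70, 527], [177.0, 242.0]), ([68, 35, 22, 22, 171], [151.0, 223.0]), ([74, 37, 7, 5, 14], [147.0, 214.0]), ([51, 74, 12, 10, 85], [126.0, 253.0]), ([61, 78, 14, 15, 88], [140.0, 261.0])]
[[493.0, 330.0], [502.0, 314.0], [468.0, 356.0], [476.0, 341.0]]
[[133.0, 260.0], [123.0, 254.0], [141.0, 218.0], [132.0, 210.0]]
```

```bash
python3 -c "
from cell import order; print(order.finish_job())"
```

```text
the job is handed in; nothing more can be done
None
```

Job handed in: blank_1 then blank_4, the only two there, were each hung still on the scale, then stood upright in the tray, which is cranked home to its stop; blank_1 shifted about 3 cm in the tray but stayed upright.

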